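# Open the parts cases, compare, slide the right one to the repair mat

### The arm

A 6-joint arm with a two-finger parallel gripper is mounted at the origin on the work surface. World frame = base frame: x ahead of the robot, y to its left, z up, the work surface at z = 0. Lengths are in m, angles in degrees, forces in N, time in s.
With the tool pointing down it reaches from about 0.35 to 0.725 m from the base axis. Payload 4.3 kg.
Tool frame: the origin (TCP) lies midway between the tips of the shut fingers; the grasp point (between the pads) lies 19 mm behind it; x points along the fingers, y is the direction in which the jaws open and shut, and the axes are right-handed (so a half turn about x gives the same grasp; the last joint's range is limited). The gripper opens to 85 mm and grips with 20 to 120 N. Pads are 22 mm wide; open, the fingers measure 114 mm over their backs; the gripper's body (76 mm by 85 mm) begins 54 mm behind the grasp point. The pads swing forward as they close: fully open they stand 13 mm farther back than shut.
Start: joints at [-80.518, 21.618, 4.641, 73.018, 0, 83.68], TCP at [0.157, -0.553, 0.231] pointing down, gripper open.
Joint ranges: [-156.06, 156.06], [-48.1, 94.91], [-58.44, 69.94], [-101.28, 121.22], [-78.64, 73.56], [-180, 180]. Speed limits (degrees/s): [147.25, 147.25, 180, 180, 180, 180].

### API

Orientations are given as [roll, pitch, yaw] about the fixed x, y, z axes, in that order (R = Rz(yaw) Ry(pitch) Rx(roll)).
In Python, from bench import robot, imaging gives the robot as it stands.
- The arm moves only by the tool carry_out, never from a script. Its argument "steps" is a list that holds one entry, the list of rows, each a list of 7 numbers: the shift along the tool's x, y, z as a fraction of full scale, then the turn, a rotation vector about the tool's x, y, z as a fraction of full scale, then the opening, from 0 (shut) to 1 (fully open). A call has 1 to 20 rows; each row shifts and turns the pose as measured when the row begins, along the tool's axes as they then stand; what a row does not reach is not made up. Full scale, the value 1, is 0.1 m for a shift and 180 degrees for a turn. A row lasts 1/8 s, in which the tool goes at most 62.5 mm and 10.7 degrees, less where a joint would pass 70% of its speed; a pose out of reach is approached as far as the arm can. A call with a number of a shift or a turn outside -1 to 1 is refused whole. A call with a gripper value outside its range is refused whole. The fingers move at their own pace and stop on an object; the grip force is fixed at half the most. Time passes only in rows, so rows that do not move let the fingers close. It gives the time, the measured TCP pose, the force and the opening at its end, in the units of the state.
- robot.sense(): the state, without advancing time (a new reading comes with each control period).
- imaging.snapshot(name): name is "scene" or "top" or "wrist"; returns the picture (400x640x3 uint8, blue, green, red); there is no depth.
- imaging.camera_model(name): a dict with "intrinsics" (3x3 intrinsics, pixels), "k1" (the pictures are not rectified: a ray, as slopes to the right and down, at radius r is drawn at 1 + k1 r^2 times it, then the intrinsics apply), "R" (3x3) and "t" (3): a world point X has camera coordinates R X + t; the wrist camera has in their place "tool_from_camera" (4x4, takes a point from camera to tool coordinates, whose origin is the TCP and whose axes are the tool frame's). Camera axes: x right, y down, z forward; pixel columns grow to the right and rows downward; lengths in m; the calibration is good to about 2 mm. A picture is of the moment at which its call begins: read the wrist's pose just before it. camera_model takes no time and is no camera call.
- robot.finish_job(): hands the job in, once; it reports no verdict.
The state is a dict: "t": time; "qpos": joint angles; "dq": joint speeds; "joint_torque": joint torques, N m; "tcp_pos": TCP position; "tool_rot": TCP orientation; "ft_force": force on the tool from outside, world axes, zero at the start; "torque": the same for the moment, N m; "finger_gap": finger opening in m.
Only numpy, scipy, OpenCV 4.12 (cv2) and the standard library are available. Lean on these libraries where they do the work, as an engineer would, in place of code of your own. Each camera call takes 0.05 s, during which the arm holds its last target.

### The job

The phone on the bench needs the longest of the three spare loudspeakers: open the lids of all three parts cases and leave them standing open together so the parts can be compared. Then shut the two wrong cases where they stand and slide the case with the longest speaker, lid open and speaker still in it, along the bench until it stands wholly on the blue mat, roughly square to it. Do not lift or tip the cases, leave the speakers in them, and do not disturb the phone, bottle, blower or screwdriver.

Things in the scene. Friction and masses are not known exactly. Their poses are not given: they have to be found in the camera images.
- case_left: One of three alike, unmarked stainless hinged parts cases, at the robot's left; loose, about 0.62 kg with its lid, on rubber feet. 70 mm deep (its x) by 100 mm wide (its y), 44 mm tall to the rim, 46.5 mm with the lid shut; walls 3 mm, inside 64 x 94 mm, inner floor 5 mm above the bench. Origin: centre of its underside; x points from the front (lid tab, towards the robot) to the hinge at the back, z up.
- lid_left (a joint): Lid angle of that case, rad: 0 shut, 1.92 fully open against its stop. A plain, loose hinge: the lid (0.12 kg, 2.5 mm plate with 7 mm thin skirt) falls shut below about 1.57 and falls back to the stop above it. Open, it leans back over the rear by up to 30 mm and puts the whole case's centre of mass about 8 mm behind its centre.
- left_tab (a point): Middle of the outer edge, on the underside, of that lid's pull tab: a flat tab 60 mm wide and 2.5 mm thick that sticks out 19 mm beyond the case's front wall, its underside 44 mm above the bench when shut, 89 mm from the hinge line. A fingertip fits under it.
- left_hinge (a point): Middle of that lid's hinge line, at the back rim, 35 mm behind the case's centre and 44 mm above the bench; the lid turns about the case's y axis.
- case_mid: One of three alike, unmarked stainless hinged parts cases, at the middle, farthest out; loose, about 0.62 kg with its lid, on rubber feet. 70 mm deep (its x) by 100 mm wide (its y), 44 mm tall to the rim, 46.5 mm with the lid shut; walls 3 mm, inside 64 x 94 mm, inner floor 5 mm above the bench. Origin: centre of its underside; x points from the front (lid tab, towards the robot) to the hinge at the back, z up.
- lid_mid (a joint): Lid angle of that case, rad: 0 shut, 1.92 fully open against its stop. A plain, loose hinge: the lid (0.12 kg, 2.5 mm plate with 7 mm thin skirt) falls shut below about 1.57 and falls back to the stop above it. Open, it leans back over the rear by up to 30 mm and puts the whole case's centre of mass about 8 mm behind its centre.
- mid_tab (a point): Middle of the outer edge, on the underside, of that lid's pull tab: a flat tab 60 mm wide and 2.5 mm thick that sticks out 19 mm beyond the case's front wall, its underside 44 mm above the bench when shut, 89 mm from the hinge line. A fingertip fits under it.
- mid_hinge (a point): Middle of that lid's hinge line, at the back rim, 35 mm behind the case's centre and 44 mm above the bench; the lid turns about the case's y axis.
- case_right: One of three alike, unmarked stainless hinged parts cases, at the robot's right; loose, about 0.62 kg with its lid, on rubber feet. 70 mm deep (its x) by 100 mm wide (its y), 44 mm tall to the rim, 46.5 mm with the lid shut; walls 3 mm, inside 64 x 94 mm, inner floor 5 mm above the bench. Origin: centre of its underside; x points from the front (lid tab, towards the robot) to the hinge at the back, z up.
- lid_right (a joint): Lid angle of that case, rad: 0 shut, 1.92 fully open against its stop. A plain, loose hinge: the lid (0.12 kg, 2.5 mm plate with 7 mm thin skirt) falls shut below about 1.57 and falls back to the stop above it. Open, it leans back over the rear by up to 30 mm and puts the whole case's centre of mass about 8 mm behind its centre.
- right_tab (a point): Middle of the outer edge, on the underside, of that lid's pull tab: a flat tab 60 mm wide and 2.5 mm thick that sticks out 19 mm beyond the case's front wall, its underside 44 mm above the bench when shut, 89 mm from the hinge line. A fingertip fits under it.
- right_hinge (a point): Middle of that lid's hinge line, at the back rim, 35 mm behind the case's centre and 44 mm above the bench; the lid turns about the case's y axis.
- speaker_long: Dark loudspeaker module 46 mm long (its y), 16 mm wide, 7 mm thick, 12 g, lying loose in one of the closed cases, which one varies. Origin: centre of its underside.
- speaker_middle: Dark loudspeaker module 32 mm long (its y), 16 mm wide, 7 mm thick, 12 g, lying loose in one of the closed cases, which one varies. Origin: centre of its underside.
- speaker_short: Dark loudspeaker module 20 mm long (its y), 16 mm wide, 7 mm thick, 12 g, lying loose in one of the closed cases, which one varies. Origin: centre of its underside.
- mat: Blue silicone repair mat, 220 mm (its x) by 300 mm (its y), 1 mm thick, fixed flat on the bench in front of the robot; a case slides over its edge freely. Origin: its centre.
- phone: Smartphone lying face down on the bench at the robot's right, beside the mat, 72 mm (its x) by 150 mm (its y), 10 mm high. Origin: centre of its underside. Bystander.
- bottle: Upright small dispensing bottle, 38 mm diameter, 79 mm tall, with a needle up to 101 mm, beside the middle case. Origin: centre of its underside. Bystander.
- blower: Rubber air blower lying along its x: bulb 46 mm thick from x = -50 to +30 mm, then a nozzle 7 mm thick to x = +77 mm at 23 mm height. Beside the middle case. Origin: on the bench under it. Bystander.
- screwdriver: Precision screwdriver lying along its x, from -67 mm to +52 mm, 11 mm thick, on the near half of the mat, roughly across it (along the mat's y). Origin: on the bench under it. Bystander.
Mind the look-alikes: they are no part of the job. What is shaped like the case_right but yellow is not meant. What is shaped like the case_mid but red is not meant.

How it is judged:
By the outcome, as a careful person would: the job done as asked, in the order asked, and still so for the second after the job is handed in, with the robot touching nothing.
It also fails if it takes over 72 s, if anything falls off the work surface, if the arm or the gripper's body presses on something with over 40 N, if the wrist force passes 120 N, or if a joint passes its speed limit or range.

## Working session

There is one attempt and no reset: what is moved stays moved. The work goes in short steps, Python scripts to look and compute and a tool call to move; the robot and the scene stay as the last step left them, time stands still between calls to the robot, and variables do not carry over. Pictures are saved under pics/ and viewed, and the job is handed in when it is done.

Besides the shell and the picture viewer there is one more tool, called after ">>>" by a JSON object that holds its "method" and its "body", one argument or row to a line. carry_out: Moves the arm, as the interface text tells. Shift numbers are shares of 0.1 m and turn numbers shares of 180 degrees, none past 1 either way. Its arguments: {"type":"object","properties":{"steps":{"type":"array","items":{"type":"array","items":{"type":"array","items":{"type":"number","minimum":-1,"maximum":1}}}}},"required":["steps"]}

```bash
mkdir -p pics; ls; python3 - <<'E'
from bench import robot, imaging
import cv2
print(robot.sense())
for n in ("scene","top","wrist"):
    im=imaging.snapshot(n); cv2.imwrite(f"pics/{n}0.png",im)
    m=imaging.camera_model(n); print(n,m)
E
```

```text
pics
{'t': 0.0, 'qpos': array([-8.05180134e+01,  2.16640548e+01,  4.56395755e+00,  7.30171290e+01,
       -1.33223323e-04,  8.36823802e+01]), 'dq': array([-0.0550952 , -0.03456339, -0.02403732,  0.14002106,  0.08132655,
        0.11126169]), 'joint_torque': array([ 1.27240302e-03, -4.63597405e+01,  2.69878095e+01,  2.07468850e-02,
       -2.59566508e-05,  1.40261554e-05]), 'tcp_pos': array([ 0.15647696, -0.55263557,  0.23034628]), 'tool_rot': array([-96.25250538,  89.88277368,  99.54710121]), 'ft_force': array([ 0.13833694,  0.68529642, -0.0155257 ]), 'torque': array([-0.0458337 ,  0.01028625,  0.010958  ]), 'finger_gap': 0.08513993849273441}
scene {'intrinsics': array([[441.39036851,   0.        , 324.18186531],
       [  0.        , 441.39036851, 196.94991435],
       [  0.        ,   0.        ,   1.        ]]), 'k1': -0.11536865757734092, 'R': array([[ 0.59666844,  0.80238058,  0.013122  ],
       [ 0.63704134, -0.46364774, -0.61579957],
       [-0.48802163,  0.37578742, -0.78779357]]), 't': array([-0.26516482, -0.33311513,  1.56424608])}
top {'intrinsics': array([[441.51197581, 
[... 232 characters left out ...]
74, -0.01664566, -0.13953134],
       [ 0.13967191, -0.00759873, -0.99016868]]), 't': array([-0.07522879,  0.54148589,  0.94034782])}
wrist {'intrinsics': array([[286.5760752 ,   0.        , 320.08058931],
       [  0.        , 286.5760752 , 202.47063519],
       [  0.        ,   0.        ,   1.        ]]), 'k1': -0.029219880390825532, 'tool_from_camera': array([[ 1.05454659e-03, -2.60247403e-01,  9.65541391e-01,
        -1.42349082e-01],
       [ 9.99998614e-01,  1.51845824e-03, -6.82902168e-04,
         3.79604075e-04],
       [-1.28841077e-03,  9.65540773e-01,  2.60248644e-01,
        -6.65168631e-02],
       [ 0.00000000e+00,  0.00000000e+00,  0.00000000e+00,
         1.00000000e+00]])}
```

View pics/top0.png

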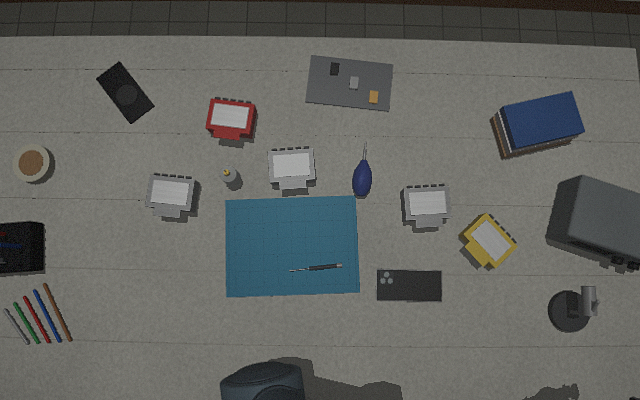

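View pics/scene0.png

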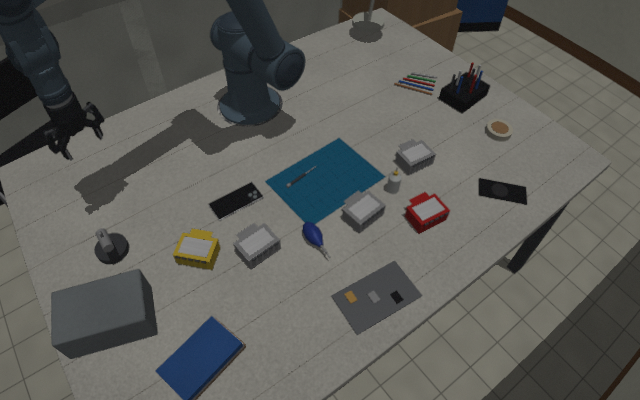

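The top view shows the three steel cases at (172,195), (292,167) and (427,204). The look-alikes are red at (231,117) and yellow at (490,241). I'll confirm with enlarged crops and measure.

```bash
cat > h.py <<'E'
import numpy as np, cv2
from bench import robot, imaging
from scipy.spatial.transform import Rotation as Ro
def ray(m,uv):
    K=m["intrinsics"]; d=np.array([-0,0.])
    p=np.array([(uv[0]-K[0,2])/K[0,0],(uv[1]-K[1,2])/K[1,1]])
    q=p.copy()
    for _ in range(20): q=p/(1+m["k1"]*(q@q))
    return np.array([q[0],q[1],1.])
def pose(m,s=None):
    if "R" in m: return m["R"],m["t"]
    T=m["tool_from_camera"]; Rw=Ro.from_euler("xyz",s["tool_rot"],degrees=True).as_matrix()
    Rc=Rw@T[:3,:3]; c=Rw@T[:3,3]+s["tcp_pos"]
    return Rc.T,-Rc.T@c
def pix2w(m,uv,z,s=None):
    R,t=pose(m,s); c=-R.T@t; d=R.T@ray(m,uv); return c+d*(z-c[2])/d[2]
def w2pix(m,X,s=None):
    R,t=pose(m,s); p=R@np.asarray(X)+t; q=p[:2]/p[2]; q=q*(1+m["k1"]*(q@q))
    K=m["intrinsics"]; return np.array([K[0,0]*q[0]+K[0,2],K[1,1]*q[1]+K[1,2]])
def crop(im,x0,y0,w,h,k,name):
    cv2.imwrite(name,cv2.resize(im[y0:y0+h,x0:x0+w],None,fx=k,fy=k,interpolation=cv2.INTER_CUBIC))
E
python3 - <<'E'
from h import *
im=cv2.imread("pics/top0.png")
a=[cv2.resize(im[y:y+60,x:x+65],None,fx=6,fy=6,interpolation=cv2.INTER_CUBIC) for x,y in ((140,163),(260,140),(395,175),(215,160))]
cv2.imwrite("pics/c0.png",np.vstack([np.hstack(a[:2]),np.hstack(a[2:])])[:, :])
crop(im,215,185,240,125,3,"pics/c1.png")
E
```

```text
(no output)
```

View pics/c0.png

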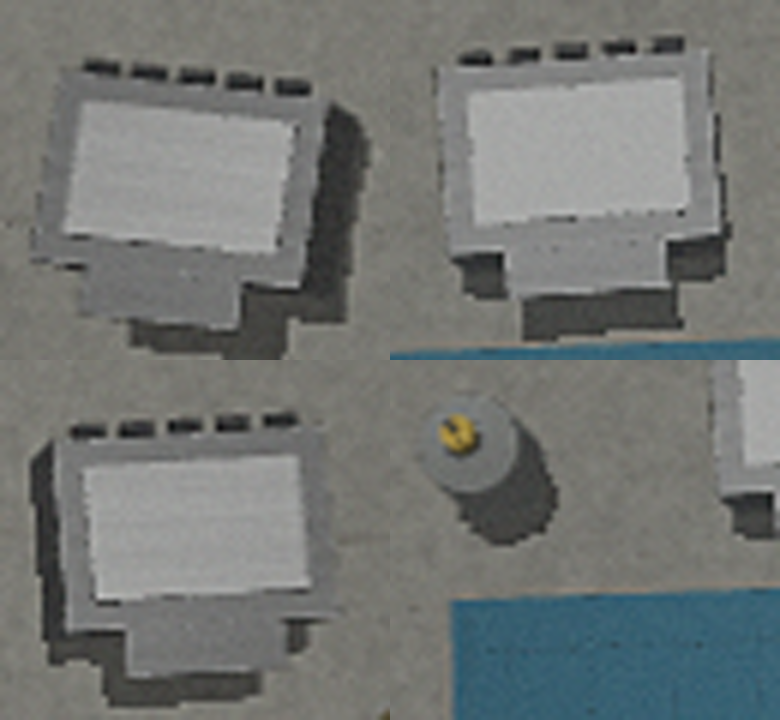

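View pics/c1.png

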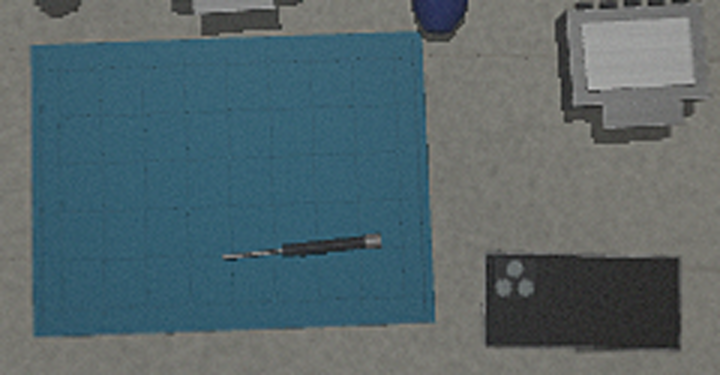

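```bash
cat > m0.py <<'E'
from h import *
from scipy.optimize import least_squares
m=imaging.camera_model("top")
D=dict(left=((140,163),[(75,68),(330,100),(302,288),(35,262),(78,313),(240,328)]),
 mid=((260,140),[(50,62),(322,48),(332,236),(58,250),(125,298),(282,290)]),
 right=((395,175),[(55,78),(322,65),(337,252),(65,268),(130,315),(287,305)]))
z=.0465
# body pts: back-left, back-right, front-right, front-left, tab left,tab right
B=np.array([(.035,.05),(.035,-.05),(-.035,-.05),(-.035,.05),(-.054,.03),(-.054,-.03)])
for k,(o,ps) in D.items():
    W=np.array([pix2w(m,[(p[0]+.5)/6-.5+o[0],(p[1]+.5)/6-.5+o[1]],z)[:2] for p in ps])
    f=lambda v:(v[:2]+B@np.array([[np.cos(v[2]),np.sin(v[2])],[-np.sin(v[2]),np.cos(v[2])]])-W).ravel()
    r=least_squares(f,[*W.mean(0),0],loss="soft_l1",f_scale=.003)
    print(k,r.x[:2].round(4),np.degrees(r.x[2]).round(1),"res mm",(f(r.x)*1000).round(1), "tab",(r.x[:2]+np.array([-.054*np.cos(r.x[2]),-.054*np.sin(r.x[2])])).round(4))
def c1(u,v,k=3,o=(215,185)): return [(u+.5)/k-.5+o[0],(v+.5)/k-.5+o[1]]
M=[pix2w(m,c1(*p),.001)[:2] for p in ((32,46),(421,33),(435,321),(35,336))]
print("mat",np.round(M,4),[np.linalg.norm(M[i]-M[(i+1)%4]).round(3) for i in range(4)],np.mean(M,0))
print("phone",np.round([pix2w(m,c1(*p),.01)[:2] for p in ((487,252),(680,258),(680,348),(487,347))],4))
print("driver",np.round([pix2w(m,c1(*p),.006)[:2] for p in ((222,258),(381,240))],4))
print("bottle needle",pix2w(m,[(65+.5)/6-.5+215,(75+.5)/6-.5+160],.1).round(4), "base of cap .079",pix2w(m,[(75+.5)/6-.5+215,(80+.5)/6-.5+160],.079).round(4))
for p,zz in (((366,143),.023),((364,165),.023),((362,179),.023),((361,197),.015),((352,180),.023),((372,180),.023)): print("blower",p,pix2w(m,p,zz).round(4))
E
python3 m0.py
```

```text
left [0.5521 0.2772] -5.8 res mm [-0.7  2.5 -0.2 -0.8  0.2 -0.   2.5 -0.2  0.1 -0.8 -1.6 -0.2] tab [0.4983 0.2827]
mid [0.619  0.0103] 4.5 res mm [-1.3 -1.3 -0.6  0.2  0.8 -0.1  0.  -1.3  0.1  2.5  0.8  0.3] tab [0.5651 0.0061]
right [ 0.5397 -0.2908] 3.8 res mm [ 0.1  0.5  0.2  0.4 -0.1 -0.4  0.6 -1.2 -0.2  1.3 -0.6 -0.6] tab [ 0.4858 -0.2944]
mat [[ 0.5429  0.1641]
 [ 0.558  -0.1345]
 [ 0.3404 -0.1465]
 [ 0.3244  0.1522]] [np.float64(0.299), np.float64(0.218), np.float64(0.299), np.float64(0.219)] [0.44144306 0.00882254]
phone [[ 0.3922 -0.1843]
 [ 0.3895 -0.3294]
 [ 0.3231 -0.3284]
 [ 0.3225 -0.1844]]
driver [[ 0.3848  0.0135]
 [ 0.4    -0.1052]]
bottle needle [0.5885 0.1448 0.1   ] base of cap .079 [0.591  0.1458 0.079 ]
blower (366, 143) [ 0.6776 -0.1575  0.023 ]
blower (364, 165) [ 0.6258 -0.153   0.023 ]
blower (362, 179) [ 0.5932 -0.1485  0.023 ]
blower (361, 197) [ 0.5531 -0.1471  0.015 ]
blower (352, 180) [ 0.5905 -0.1258  0.023 ]
blower (372, 180) [ 0.5913 -0.1713  0.023 ]
```

```bash
python3 - <<'E'
from h import *
im=cv2.imread("pics/top0.png"); crop(im,205,125,180,75,4,"pics/c2.png")
E
```

```text
(no output)
```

View pics/c2.png

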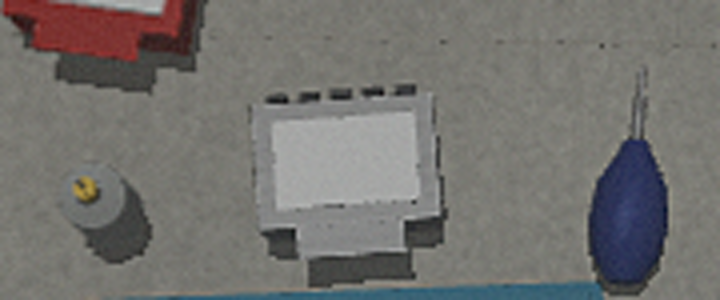

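```bash
cat >> h.py <<'E'
def RT(theta,psi,roll=0): return Ro.from_euler("xyz",[roll,theta,psi],degrees=True)
def plan(wps,grip=0,vmax=.055,wmax=9.5,start=None):
    """wps: list of (pos,(theta,psi[,roll]) [,nrows]); prints rows"""
    s=robot.sense()
    p=np.array(s["tcp_pos"]) if start is None else np.array(start[0]); R=Ro.from_euler("xyz",s["tool_rot"],degrees=True) if start is None else RT(*start[1])
    rows=[]
    for w in wps:
        tp=np.array(w[0]); tR=RT(*w[1])
        n=max(int(np.ceil(np.linalg.norm(tp-p)/vmax)),int(np.ceil(np.degrees((R.inv()*tR).magnitude())/wmax)),1)
        if len(w)>2: n=max(n,w[2])
        for i in range(n):
            k=1/(n-i)
            d=R.inv().apply((tp-p)*k)/.1; r=np.degrees((R.inv()*tR).as_rotvec()*k)/180
            row=np.r_[d,r].round(3)
            if abs(row[3:]).max()<.002: row[3:]=0
            rows.append([*(float(x)+0. for x in row),grip])
            p=p+R.apply(row[:3]*.1); R=R*Ro.from_rotvec(np.radians(row[3:]*180))
    print(len(rows),"rows; end",p.round(4),R.as_euler("xyz",degrees=True).round(1))
    print("["+",".join("["+",".join(f"{x:g}" for x in r)+"]" for r in rows)+"]")
def st():
    s=robot.sense(); R=Ro.from_euler("xyz",s["tool_rot"],degrees=True).as_matrix()
    print("t",round(s["t"],2),"tcp",s["tcp_pos"].round(4),"x",R[:,0].round(2),"y",R[:,1].round(2),"z",R[:,2].round(2),"q",s["qpos"].round(0),"F",s["ft_force"].round(1),"gap",round(s["finger_gap"],3))
E
python3 - <<'E'
from h import *
st()
plan([([.38,-.35,.17],(60,4))])
E
```

```text
t 0.15 tcp [ 0.1565 -0.5528  0.2306] x [-0.  0. -1.] y [ 0.27 -0.96 -0.  ] z [-0.96 -0.27 -0.  ] q [-81.  22.   5.  73.  -0.  84.] F [-0.4  0.4  0.1] gap 0.085
18 rows; end [ 0.38 -0.35  0.17] [-0.  59.9  4. ]
[[0.034,-0.075,-0.15,-0.05,-0.001,0.013,0],[0.031,-0.051,-0.16,-0.05,-0.001,0.013,0],[0.029,-0.027,-0.166,-0.05,-0.002,0.013,0],[0.027,-0.002,-0.169,-0.05,-0.002,0.013,0],[0.026,0.024,-0.167,-0.05,-0.002,0.014,0],[0.027,0.048,-0.162,-0.05,-0.001,0.014,0],[0.029,0.072,-0.152,-0.05,-0.001,0.013,0],[0.032,0.094,-0.14,-0.05,-0.002,0.013,0],[0.035,0.113,-0.123,-0.05,-0.002,0.014,0],[0.04,0.129,-0.105,-0.051,-0.001,0.014,0],[0.046,0.142,-0.083,-0.05,-0.001,0.013,0],[0.051,0.152,-0.06,-0.051,-0.002,0.014,0],[0.058,0.157,-0.035,-0.05,-0.001,0.013,0],[0.064,0.158,-0.011,-0.051,-0.002,0.014,0],[0.072,0.155,0.014,-0.05,-0.001,0.013,0],[0.078,0.148,0.037,-0.051,-0.002,0.014,0],[0.084,0.136,0.06,-0.05,-0.001,0.013,0],[0.089,0.122,0.08,-0.051,-0.002,0.014,0]]
```

>>> {"method": "carry_out", "body": {
  "steps": [
    [[0.03, -0.08, -0.15, -0.05, 0, 0.013, 0], [0.03, -0.05, -0.16, -0.05, 0, 0.013, 0], [0.03, -0.03, -0.17, -0.05, -0.002, 0.013, 0], [0.03, 0, -0.17, -0.05, -0.002, 0.013, 0], [0.03, 0.02, -0.17, -0.05, -0.002, 0.014, 0], [0.03, 0.05, -0.16, -0.05, 0, 0.014, 0], [0.03, 0.07, -0.15, -0.05, 0, 0.013, 0], [0.03, 0.09, -0.14, -0.05, -0.002, 0.013, 0], [0.035, 0.11, -0.12, -0.05, -0.002, 0.014, 0], [0.04, 0.13, -0.105, -0.05, 0, 0.014, 0], [0.045, 0.14, -0.08, -0.05, 0, 0.013, 0], [0.05, 0.15, -0.06, -0.05, -0.002, 0.014, 0], [0.06, 0.16, -0.035, -0.05, 0, 0.013, 0], [0.065, 0.16, -0.01, -0.05, -0.002, 0.014, 0], [0.07, 0.155, 0.015, -0.05, 0, 0.013, 0], [0.08, 0.15, 0.035, -0.05, -0.002, 0.014, 0], [0.085, 0.135, 0.06, -0.05, 0, 0.013, 0], [0.09, 0.12, 0.08, -0.05, -0.002, 0.014, 0]]
  ]
}}

```text
t: 2.4
tcp_pos: [0.3745, -0.3266, 0.163]
tool_rot: [1.2, 59.9, 9.9]
ft_force: [0.5, -0.5, -0.4]
finger_gap: 0.0
```

```bash
python3 -c "
from h import *
st()
plan([([.44,-.298,.06],(45,4)),([.458,-.296,.028],(42,4))])"
```

```text
t 2.4 tcp [ 0.3745 -0.3266  0.163 ] x [ 0.49  0.09 -0.87] y [-0.15  0.99  0.01] z [0.86 0.13 0.5 ] q [-67.   6. -33.  43.  29. -73.] F [ 0.5 -0.5 -0.4] gap 0.0
4 rows; end [ 0.458 -0.296  0.028] [-0. 42.  4.]
[[0.413,0.057,0.027,0.006,-0.028,-0.006,0],[0.413,0.065,-0.01,0.007,-0.028,-0.007,0],[0.408,0.074,-0.048,0.006,-0.027,-0.006,0],[0.354,0.007,-0.098,0,-0.017,0,0]]
```

>>> {"method": "carry_out", "body": {
  "steps": [
    [[0.4, 0.06, 0.03, 0, -0.028, -0.01, 0], [0.4, 0.065, -0.01, 0, -0.028, -0.01, 0], [0.3, 0.07, -0.05, 0, -0.027, -0.006, 0], [0, 0, 0, 0, -0.015, 0, 0]]
  ]
}}

```text
t: 2.9
tcp_pos: [0.4347, -0.2998, 0.0694]
tool_rot: [-4.6, 41.6, 3.1]
ft_force: [-0.3, 0.4, -1.0]
finger_gap: -0.0003
```

```bash
python3 -c "
from h import *
st()
plan([([.455,-.297,.022],(42,4)),([.4855,-.295,.022],(42,4),2)])"
```

```text
t 2.9 tcp [ 0.4347 -0.2998  0.0694] x [ 0.75  0.04 -0.66] y [-0.11  0.99 -0.06] z [0.66 0.11 0.75] q [-67.  14. -57.  -2.  45. -66.] F [-0.3  0.4 -1. ] gap -0.0
3 rows; end [ 0.4855 -0.295   0.022 ] [ 0. 42.  4.]
[[0.467,0.034,-0.216,0.022,0.002,0.004,0],[0.114,-0.001,0.102,0,0,0,0],[0.113,0,0.102,0,0,0,0]]
```

>>> {"method": "carry_out", "body": {
  "steps": [
    [[0.26, 0.02, -0.1, 0.02, 0.03, 0, 0], [0.21, 0.015, -0.12, 0, 0, 0, 0], [0, 0, 0, 0, 0, 0, 0]]
  ]
}}

```text
t: 3.28
tcp_pos: [0.4513, -0.2954, 0.0177]
tool_rot: [-0.8, 47.3, 2.7]
ft_force: [-0.2, 0.6, -0.2]
finger_gap: 0.0
```

```bash
python3 -c "
from h import *
st()
plan([([.455,-.297,.022],(48,4)),([.4855,-.295,.022],(48,4),2)])"
```

```text
t 3.27 tcp [ 0.4513 -0.2954  0.0177] x [ 0.68  0.03 -0.74] y [-0.06  1.   -0.01] z [0.73 0.05 0.68] q [-61.  20. -56.  -8.  37. -57.] F [-0.2  0.6 -0.2] gap 0.0
3 rows; end [ 0.4855 -0.295   0.022 ] [-0.  48.1  4.1]
[[-0.007,-0.018,0.055,-0.001,0.004,0.005,0],[0.102,-0.001,0.114,0,0,0,0],[0.102,-0.001,0.114,0,0,0,0]]
```

>>> {"method": "carry_out", "body": {
  "steps": [
    [[0.07, 0, 0.09, 0, 0.004, 0, 0], [0.07, 0, 0.09, 0, 0, 0, 0], [0.07, 0, 0.09, 0, 0, 0, 0], [0, 0, 0, 0, 0, 0, 0]]
  ]
}}

```text
t: 3.78
tcp_pos: [0.4887, -0.295, 0.0233]
tool_rot: [-1.1, 48.0, 2.5]
ft_force: [-1.2, 0.3, 0.2]
finger_gap: -0.0
```

```bash
python3 -c "
from h import *
st()
im=imaging.snapshot('scene'); crop(im,150,180,180,120,4,'pics/s1.png')
im=imaging.snapshot('top'); crop(im,370,160,120,110,5,'pics/t1.png')"
```

```text
t 3.77 tcp [ 0.4887 -0.295   0.0233] x [ 0.67  0.03 -0.74] y [-0.06  1.   -0.01] z [0.74 0.05 0.67] q [-56.  20. -53.  -9.  35. -52.] F [-1.2  0.3  0.2] gap -0.0
```

View pics/s1.png

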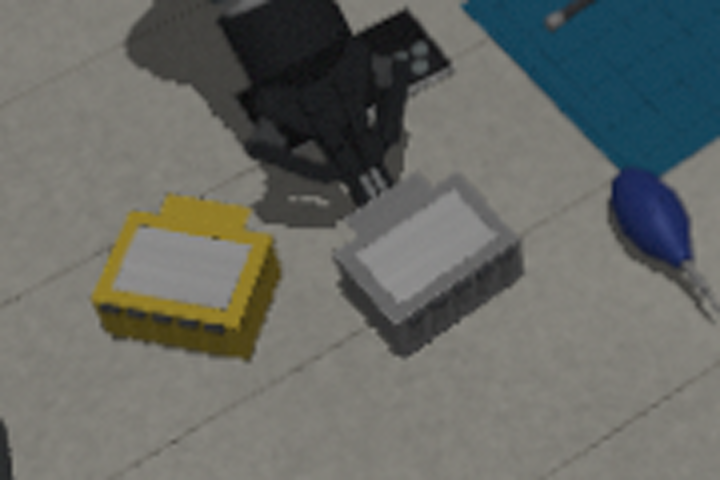

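View pics/t1.png

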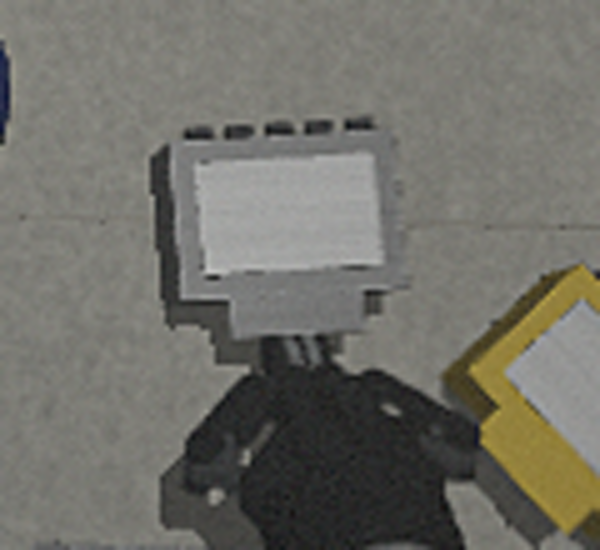

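```bash
cat >> h.py <<'E'
def arc(hinge,psi,th,al,r=.079,n=1,start=None,y0=0):
    u=np.array([np.cos(np.radians(psi)),np.sin(np.radians(psi)),0]); h=np.array([*hinge,.044])
    w=[]
    for a in al:
        a_=np.radians(a); t=np.radians(th)
        c=h+u*(-r*np.cos(a_))+np.array([0,0,r*np.sin(a_)])
        w.append((c-.011*(u*np.sin(t)+np.array([0,0,np.cos(t)])),(th,psi),n))
    plan(w,vmax=.014,start=start)
E
python3 -c "
from h import *
arc((.5746,-.2885),3.8,48,range(10,71,10))"
```

```text
8 rows; end [ 0.5395 -0.2908  0.1109] [-0.  48.   3.8]
[[-0.099,0.001,0.095,0,0,0.002,0],[-0.099,0.002,0.096,0,0,0.003,0],[-0.074,0,0.115,0,0,0,0],[-0.054,0,0.127,0,0,0,0],[-0.031,0,0.134,0,0,0,0],[-0.007,0,0.138,0,0,0,0],[0.016,-0.001,0.136,0,0,0,0],[0.041,0,0.132,0,0,0,0]]
```

>>> {"method": "carry_out", "body": {
  "steps": [
    [[-0.1, 0, 0.095, 0, 0, 0.002, 0], [-0.1, 0, 0.095, 0, 0, 0.003, 0], [-0.075, 0, 0.115, 0, 0, 0, 0], [-0.055, 0, 0.125, 0, 0, 0, 0], [-0.03, 0, 0.135, 0, 0, 0, 0], [0, 0, 0.14, 0, 0, 0, 0], [0.015, 0, 0.135, 0, 0, 0, 0], [0.04, 0, 0.13, 0, 0, 0, 0]]
  ]
}}

```text
t: 4.88
tcp_pos: [0.5396, -0.2894, 0.1117]
tool_rot: [0.5, 48.2, 4.1]
ft_force: [-0.1, 0.6, -0.1]
finger_gap: 0.0002
```

```bash
python3 -c "
from h import *
st()
arc((.5746,-.2885),3.8,48,range(80,111,10))
im=imaging.snapshot('scene'); crop(im,150,180,180,120,4,'pics/s2.png')"
```

```text
t 4.88 tcp [ 0.5396 -0.2894  0.1117] x [ 0.66  0.05 -0.75] y [-0.06  1.    0.01] z [0.74 0.04 0.67] q [-50.  13. -44.   6.  33. -46.] F [-0.1  0.6 -0.1] gap 0.0
4 rows; end [ 0.5934 -0.2873  0.1109] [ 0.5 48.2  4.1]
[[0.067,-0.014,0.116,0,0,0,0],[0.083,0,0.11,0,0,0,0],[0.1,0,0.095,0,0,0,0],[0.115,0,0.075,0,0,0,0]]
```

View pics/s2.png

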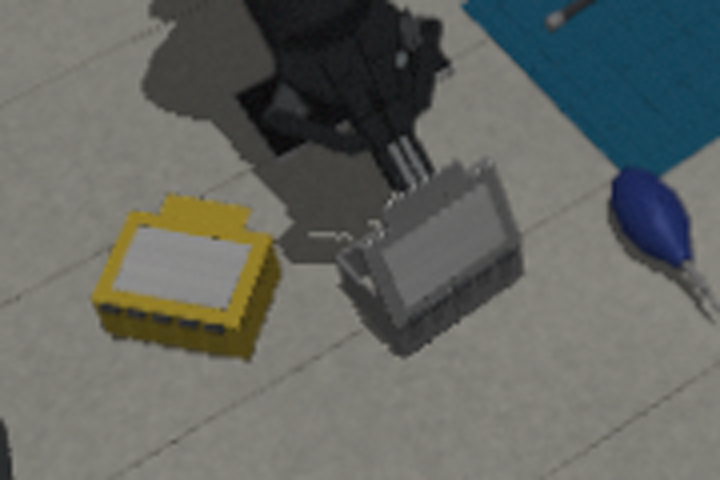

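>>> {"method": "carry_out", "body": {
  "steps": [
    [[0.065, -0.01, 0.115, 0, 0, 0, 0], [0.085, 0, 0.11, 0, 0, 0, 0], [0.1, 0, 0.095, 0, 0, 0, 0], [0.03, 0, 0.02, 0, 0, 0, 0], [0, 0, 0, 0, 0, 0, 0], [-0.2, 0, -0.1, 0, 0, 0, 0], [-0.4, 0, -0.1, 0, 0, 0, 0]]
  ]
}}

```text
t: 5.8
tcp_pos: [0.5318, -0.2893, 0.144]
tool_rot: [0.7, 48.3, 4.5]
ft_force: [0.4, -0.9, -0.2]
finger_gap: 0.0001
```

```bash
python3 -c "
from h import *
st()
plan([([.47,-.13,.17],(48,4)),([.51,-.01,.08],(48,4.5))])
im=imaging.snapshot('scene'); crop(im,150,180,180,120,4,'pics/s3.png')"
```

```text
t 5.8 tcp [ 0.5318 -0.2893  0.144 ] x [ 0.66  0.05 -0.75] y [-0.07  1.    0.01] z [0.74 0.05 0.67] q [-51.   9. -41.  13.  33. -47.] F [ 0.4 -0.9 -0.2] gap 0.0
7 rows; end [ 0.51 -0.01  0.08] [-0.1 48.1  4.5]
[[-0.13,0.408,-0.053,0,0,0,0],[-0.131,0.409,-0.053,0,0,0,0],[-0.13,0.408,-0.053,0,0,0,0],[-0.131,0.409,-0.053,-0.002,-0.001,-0.002,0],[0.331,0.39,-0.08,0,0,0,0],[0.33,0.39,-0.08,0,0,0,0],[0.331,0.39,-0.081,-0.002,0,0.002,0]]
```

View pics/s3.png

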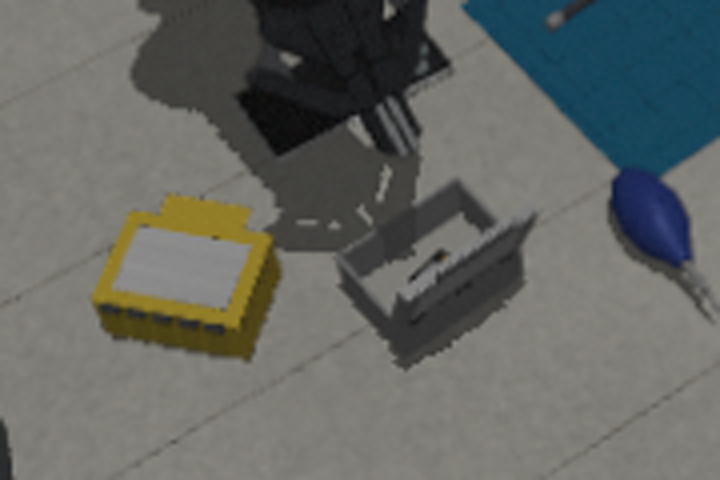

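>>> {"method": "carry_out", "body": {
  "steps": [
    [[-0.13, 0.41, -0.05, 0, 0, 0, 0], [-0.13, 0.41, -0.05, 0, 0, 0, 0], [-0.13, 0.41, -0.05, 0, 0, 0, 0], [-0.13, 0.41, -0.05, 0, 0, 0, 0], [0.33, 0.39, -0.08, 0, 0, 0, 0], [0.33, 0.39, -0.08, 0, 0, 0, 0], [0.33, 0.39, -0.08, 0, 0, 0, 0], [0, 0, 0, 0, 0, 0, 0]]
  ]
}}

```text
t: 6.85
tcp_pos: [0.5363, -0.0243, 0.1268]
tool_rot: [1.2, 51.0, 4.8]
ft_force: [-0.1, -0.6, -0.2]
finger_gap: 0.0002
```

```bash
python3 -c "
from h import *
st()
plan([([.53,.0035,.021],(48,4.5)),([.567,.0062,.023],(48,4.5),3)])"
```

```text
t 6.85 tcp [ 0.5363 -0.0243  0.1268] x [ 0.63  0.05 -0.78] y [-0.07  1.    0.01] z [0.78 0.04 0.63] q [-17.  -2. -58.  -3.  14. -16.] F [-0.1 -0.6 -0.2] gap 0.0
5 rows; end [0.567  0.0062 0.023 ] [-0.1 48.1  4.5]
[[0.398,0.134,-0.351,-0.003,-0.008,0,0],[0.39,0.137,-0.361,-0.003,-0.008,-0.001,0],[0.078,-0.001,0.097,0,0,0,0],[0.077,-0.001,0.096,0,0,0,0],[0.078,0,0.097,0,0,0,0]]
```

```bash
python3 -c "
from h import *
plan([([.525,.003,.025],(56,4.5),3)])"
```

```text
3 rows; end [0.525 0.003 0.025] [-0.  56.   4.6]
[[0.245,0.089,-0.239,-0.002,0.009,0,0],[0.251,0.09,-0.231,-0.002,0.009,-0.001,0],[0.258,0.093,-0.224,-0.002,0.01,0,0]]
```

>>> {"method": "carry_out", "body": {
  "steps": [
    [[0.245, 0.09, -0.24, -0.002, 0.015, 0, 0], [0.25, 0.09, -0.23, -0.002, 0.01, 0, 0], [0.26, 0.09, -0.225, -0.002, 0.01, 0, 0], [0, 0, 0, 0, 0, 0, 0]]
  ]
}}

```text
t: 7.35
tcp_pos: [0.5346, -0.0038, 0.034]
tool_rot: [0.3, 58.3, 4.7]
ft_force: [-0.0, -0.0, 0.2]
finger_gap: -0.0001
```

```bash
python3 -c "
from h import *
st()
plan([([.567,.0062,.022],(56,4.5),4)])"
```

```text
t 7.35 tcp [ 0.5346 -0.0038  0.034 ] x [ 0.52  0.04 -0.85] y [-0.08  1.    0.  ] z [0.85 0.06 0.53] q [-12.  11. -58.  -9.   9. -14.] F [-0.  -0.   0.2] gap -0.0
4 rows; end [0.567  0.0062 0.022 ] [ 0.1 56.   4.7]
[[0.069,0.019,0.055,0,-0.003,0,0],[0.069,0.018,0.054,0,-0.003,0,0],[0.07,0.019,0.053,0,-0.003,0,0],[0.071,0.018,0.052,-0.001,-0.004,0,0]]
```

>>> {"method": "carry_out", "body": {
  "steps": [
    [[0.1, 0.05, -0.06, 0, 0, 0, 0], [0.05, 0.03, 0.055, 0, 0, 0, 0], [0.05, 0.02, 0.08, 0, 0, 0, 0], [0.05, 0, 0.09, 0, 0, 0, 0], [0, 0, 0, 0, 0, 0, 0]]
  ]
}}

```text
t: 7.98
tcp_pos: [0.5657, 0.0063, 0.0251]
tool_rot: [0.2, 58.4, 4.5]
ft_force: [-1.3, -0.3, -0.2]
finger_gap: -0.0001
```

```bash
python3 -c "
from h import *
st()
"
```

```text
t 7.97 tcp [0.5657 0.0063 0.0251] x [ 0.52  0.04 -0.85] y [-0.07  1.    0.  ] z [0.85 0.06 0.52] q [-10.  14. -55. -10.   7. -12.] F [-1.3 -0.3 -0.2] gap -0.0
```

```bash
python3 -c "
from h import *
arc((.6539,.0130),4.5,58,range(10,71,10))
im=imaging.snapshot('scene'); crop(im,270,140,180,120,4,'pics/s4.png')"
```

```text
8 rows; end [0.6177 0.0102 0.1124] [ 0.1 58.1  4.5]
[[-0.11,-0.001,0.076,0,0,0,0],[-0.111,-0.001,0.076,-0.001,-0.002,0,0],[-0.094,0.001,0.1,0,0,0,0],[-0.075,0,0.116,0,0,0,0],[-0.054,0,0.126,0,0,0,0],[-0.031,0,0.134,0,0,0,0],[-0.007,0,0.138,0,0,0,0],[0.016,0.001,0.137,0,0,0,0]]
```

View pics/s4.png

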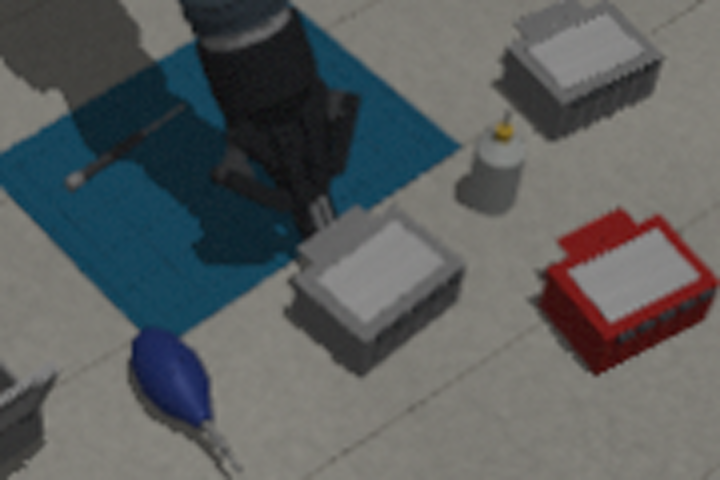

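Fingertips are under the middle tab at about crop (325,215). Lifting now.

>>> {"method": "carry_out", "body": {
  "steps": [
    [[-0.11, 0, 0.075, 0, 0, 0, 0], [-0.11, 0, 0.075, 0, 0, 0, 0], [-0.095, 0, 0.1, 0, 0, 0, 0], [-0.075, 0, 0.115, 0, 0, 0, 0], [-0.055, 0, 0.125, 0, 0, 0, 0], [-0.03, 0, 0.135, 0, 0, 0, 0], [0, 0, 0.14, 0, 0, 0, 0], [0.015, 0, 0.135, 0, 0, 0, 0]]
  ]
}}

```text
t: 9.02
tcp_pos: [0.6157, 0.0109, 0.1116]
tool_rot: [0.4, 58.8, 4.6]
ft_force: [-0.2, 0.4, -0.8]
finger_gap: 0.0004
```

```bash
python3 -c "
from h import *
st()
arc((.6539,.0130),4.5,58,(80,90,100,106))
im=imaging.snapshot('scene'); crop(im,270,140,180,120,4,'pics/s5.png')"
```

```text
t 9.03 tcp [0.6157 0.0109 0.1116] x [ 0.52  0.04 -0.86] y [-0.07  1.    0.  ] z [0.85 0.06 0.52] q [ -8.  10. -42.   8.   7. -11.] F [-0.2  0.4 -0.8] gap 0.0
5 rows; end [0.6663 0.014  0.1141] [ 0.  58.1  4.6]
[[0.021,-0.004,0.076,-0.001,-0.002,0,0],[0.021,-0.004,0.076,-0.001,-0.002,0,0],[0.062,0,0.123,0,0,0,0],[0.083,0,0.11,0,0,0,0],[0.059,0,0.059,0,0,0,0]]
```

View pics/s5.png

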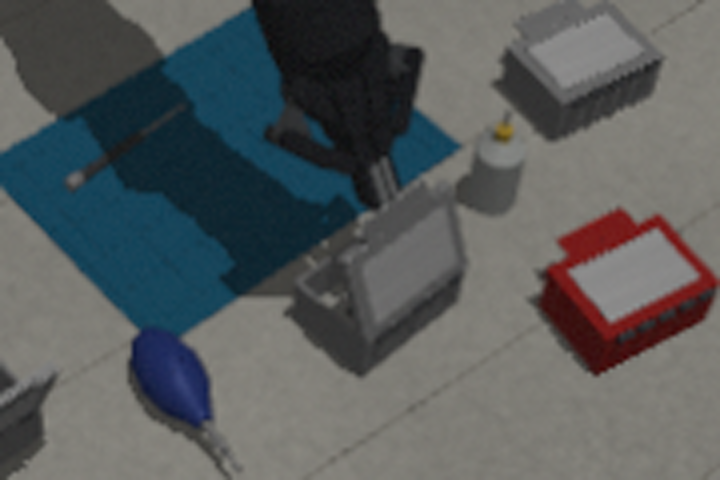

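>>> {"method": "carry_out", "body": {
  "steps": [
    [[0.02, 0, 0.075, 0, 0, 0, 0], [0.02, 0, 0.075, 0, 0, 0, 0], [0.06, 0, 0.125, 0, 0, 0, 0], [0.085, 0, 0.11, 0, 0, 0, 0], [0.06, 0, 0.06, 0, 0, 0, 0], [0, 0, 0, 0, 0, 0, 0], [-0.2, 0, -0.15, 0, 0, 0, 0], [-0.5, 0, -0.2, 0, 0, 0, 0]]
  ]
}}

```text
t: 10.07
tcp_pos: [0.6054, 0.0098, 0.1539]
tool_rot: [0.5, 58.9, 4.7]
ft_force: [-0.3, -0.9, 0.4]
finger_gap: -0.0003
```

```bash
python3 -c "
from h import *
st()
plan([([.52,.13,.19],(52,0)),([.46,.288,.08],(48,-5.8))])
im=imaging.snapshot('scene'); crop(im,270,140,180,120,4,'pics/s6.png')"
```

```text
t 10.07 tcp [0.6054 0.0098 0.1539] x [ 0.52  0.04 -0.86] y [-0.08  1.    0.  ] z [0.85 0.06 0.52] q [ -9.   5. -39.  15.   7. -11.] F [-0.3 -0.9  0.4] gap -0.0
7 rows; end [0.46  0.288 0.08 ] [ 0.1 48.1 -5.7]
[[-0.233,0.422,-0.156,0.006,-0.013,-0.005,0],[-0.245,0.415,-0.154,0.006,-0.013,-0.005,0],[-0.258,0.407,-0.152,0.007,-0.012,-0.005,0],[0.124,0.395,-0.287,0.006,-0.006,-0.005,0],[0.112,0.392,-0.297,0.006,-0.005,-0.005,0],[0.102,0.387,-0.306,0.006,-0.006,-0.005,0],[0.09,0.384,-0.316,0.007,-0.005,-0.005,0]]
```

View pics/s6.png

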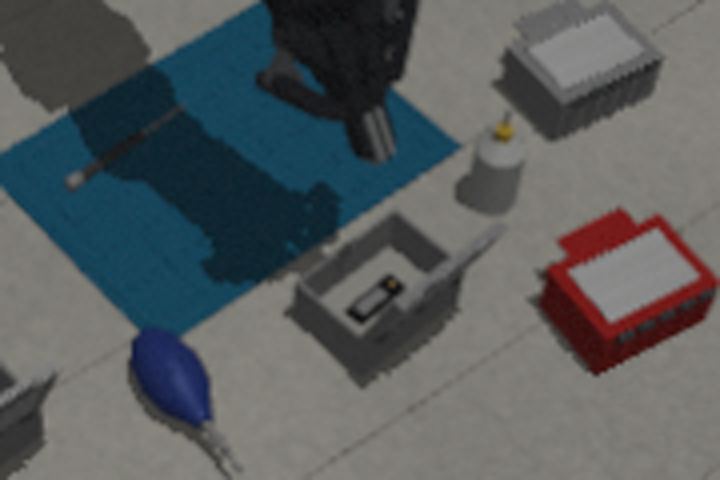

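>>> {"method": "carry_out", "body": {
  "steps": [
    [[-0.15, 0.42, -0.1, 0.006, 0, -0.005, 0], [-0.15, 0.42, -0.1, 0.006, 0, -0.005, 0], [-0.1, 0.42, -0.15, 0.006, 0, -0.005, 0], [0, 0.42, -0.2, 0.006, 0, -0.005, 0], [0.1, 0.4, -0.25, 0.006, -0.01, -0.005, 0], [0.1, 0.4, -0.3, 0.006, -0.015, -0.005, 0], [0.1, 0.4, -0.3, 0.007, -0.015, -0.005, 0], [0, 0, 0, 0, -0.015, 0, 0]]
  ]
}}

```text
t: 11.12
tcp_pos: [0.4802, 0.3052, 0.0943]
tool_rot: [-0.8, 47.7, -6.8]
ft_force: [0.1, -0.9, -0.9]
finger_gap: -0.0001
```

```bash
python3 -c "
from h import *
st()
plan([([.465,.285,.022],(50,-5.8))])"
```

```text
t 11.12 tcp [0.4802 0.3052 0.0943] x [ 0.67 -0.08 -0.74] y [ 0.11  0.99 -0.01] z [ 0.74 -0.07  0.67] q [ 42.  12. -49.  -3. -30.  39.] F [ 0.1 -0.9 -0.9] gap -0.0
2 rows; end [0.465 0.285 0.022] [ 0.1 50.1 -5.7]
[[0.225,-0.106,-0.292,0,0.006,0.002,0],[0.23,-0.107,-0.287,0,0.007,0.002,0]]
```

>>> {"method": "carry_out", "body": {
  "steps": [
    [[0.05, -0.1, -0.35, 0, 0.006, 0.002, 0], [0.32, -0.1, -0.25, 0, 0.006, 0.002, 0], [0.05, 0, -0.05, 0, 0, 0, 0], [0, 0, 0, 0, 0, 0, 0]]
  ]
}}

```text
t: 11.62
tcp_pos: [0.4549, 0.2889, 0.0179]
tool_rot: [0.1, 50.0, -5.4]
ft_force: [0.6, -0.5, 1.1]
finger_gap: -0.0001
```

```bash
python3 -c "
from h import *
st()
plan([([.500,.2825,.022],(50,-5.8),3)])"
```

```text
t 11.62 tcp [0.4549 0.2889 0.0179] x [ 0.64 -0.06 -0.77] y [0.1 1.  0. ] z [ 0.76 -0.07  0.64] q [ 41.  19. -57. -16. -28.  39.] F [ 0.6 -0.5  1.1] gap -0.0
3 rows; end [0.5    0.2825 0.022 ] [ 0.1 50.  -5.4]
[[0.087,-0.007,0.125,0,0,0,0],[0.087,-0.007,0.125,0,0,0,0],[0.087,-0.006,0.125,0,0,0,0]]
```

>>> {"method": "carry_out", "body": {
  "steps": [
    [[0.085, 0, 0.12, 0, 0, 0, 0], [0.085, 0, 0.12, 0, 0, 0, 0], [0.085, 0, 0.12, 0, 0, 0, 0], [0, 0, 0, 0, 0, 0, 0]]
  ]
}}

```text
t: 12.12
tcp_pos: [0.5055, 0.2869, 0.0265]
tool_rot: [0.6, 49.6, -5.0]
ft_force: [-0.3, 0.0, -0.5]
finger_gap: 0.0
```

```bash
python3 -c "
from h import *
st()
arc((.5869,.2737),-5.8,50,range(10,71,10))
im=imaging.snapshot('scene'); crop(im,330,100,150,100,5,'pics/s7.png')"
```

```text
t 12.12 tcp [0.5055 0.2869 0.0265] x [ 0.65 -0.06 -0.76] y [0.1  1.   0.01] z [ 0.76 -0.08  0.65] q [ 37.  20. -53. -16. -25.  35.] F [-0.3  0.  -0.5] gap 0.0
8 rows; end [0.5517 0.2773 0.1112] [-0.  50.  -5.9]
[[-0.105,-0.024,0.063,0,0,0,0],[-0.105,-0.023,0.064,0,0.002,-0.003,0],[-0.079,0,0.112,0,0,0,0],[-0.058,0,0.125,0,0,0,0],[-0.035,0,0.133,0,0,0,0],[-0.012,0,0.137,0,0,0,0],[0.012,0,0.138,0,0,0,0],[0.036,0,0.133,0,0,0,0]]
```

View pics/s7.png

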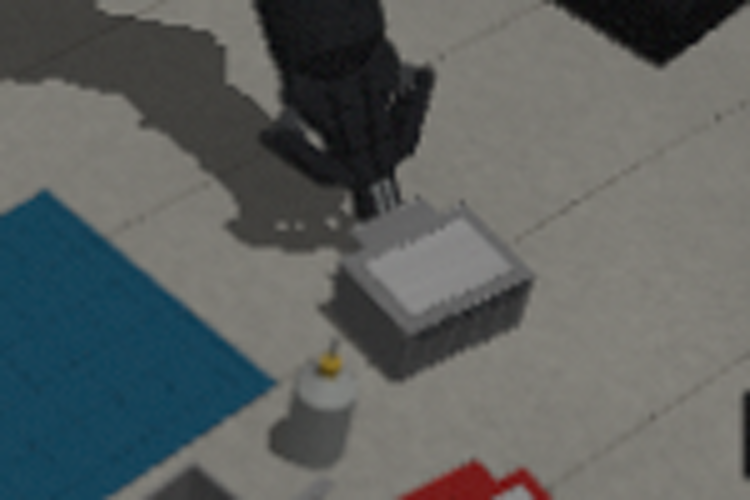

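>>> {"method": "carry_out", "body": {
  "steps": [
    [[-0.105, -0.02, 0.06, 0, 0, 0, 0], [-0.105, -0.02, 0.065, 0, 0.002, -0.003, 0], [-0.08, 0, 0.11, 0, 0, 0, 0], [-0.06, 0, 0.125, 0, 0, 0, 0], [-0.035, 0, 0.135, 0, 0, 0, 0], [-0.01, 0, 0.135, 0, 0, 0, 0], [0.01, 0, 0.14, 0, 0, 0, 0], [0.035, 0, 0.135, 0, 0, 0, 0]]
  ]
}}

```text
t: 13.18
tcp_pos: [0.5485, 0.2763, 0.1151]
tool_rot: [-0.5, 50.2, -6.0]
ft_force: [-0.5, -0.4, 0.1]
finger_gap: 0.0003
```

```bash
python3 -c "
from h import *
st()
arc((.5869,.2737),-5.8,50,(80,90,100,106))
im=imaging.snapshot('scene'); crop(im,330,100,150,100,5,'pics/s8.png')"
```

```text
t 13.18 tcp [0.5485 0.2763 0.1151] x [ 0.64 -0.07 -0.77] y [ 0.1   1.   -0.01] z [ 0.77 -0.07  0.64] q [ 32.  12. -44.   1. -23.  31.] F [-0.5 -0.4  0.1] gap 0.0
5 rows; end [0.6002 0.2723 0.1129] [ 0.1 50.  -5.7]
[[0.053,0.006,0.062,0,0,0,0],[0.054,0.006,0.061,0.002,-0.001,0.001,0],[0.079,0,0.113,0,0,0,0],[0.097,0,0.098,0,0,0,0],[0.066,0,0.05,0,0,0,0]]
```

View pics/s8.png

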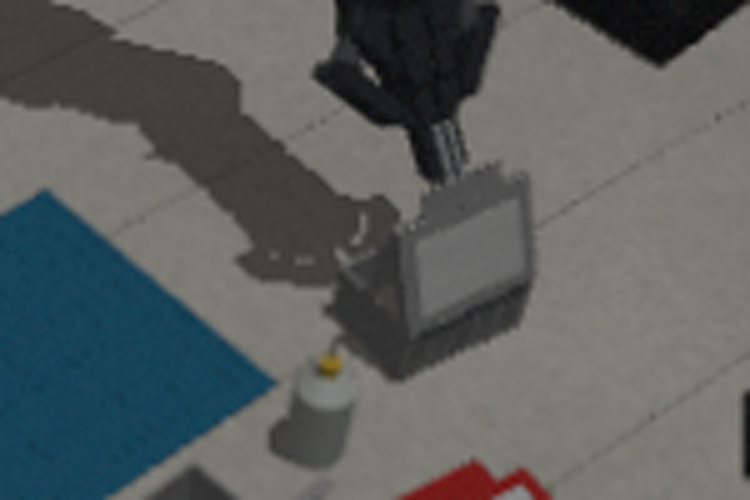

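>>> {"method": "carry_out", "body": {
  "steps": [
    [[0.055, 0, 0.06, 0, 0, 0, 0], [0.055, 0, 0.06, 0, 0, 0, 0], [0.08, 0, 0.115, 0, 0, 0, 0], [0.1, 0, 0.1, 0, 0, 0, 0], [0.065, 0, 0.05, 0, 0, 0, 0], [0, 0, 0, 0, 0, 0, 0], [-0.3, 0, -0.2, 0, 0, 0, 0], [-0.5, 0, -0.2, 0, 0.02, 0, 0], [-0.5, 0, -0.3, 0, 0.02, 0, 0], [0, 0, 0, 0, 0, 0, 0]]
  ]
}}

```text
t: 14.48
tcp_pos: [0.4668, 0.2835, 0.1705]
tool_rot: [-0.7, 57.7, -6.4]
ft_force: [1.3, -1.0, -1.1]
finger_gap: -0.0004
```

```bash
python3 -c "
from h import *
st()
im=imaging.snapshot('top'); cv2.imwrite('pics/t2.png',im); crop(im,130,120,330,180,2.4,'pics/t2c.png')"
```

```text
t 14.47 tcp [0.4668 0.2835 0.1705] x [ 0.53 -0.06 -0.85] y [ 0.1   0.99 -0.01] z [ 0.84 -0.08  0.53] q [ 36.   3. -38.  24. -21.  37.] F [ 1.3 -1.  -1.1] gap -0.0
```

View pics/t2c.png

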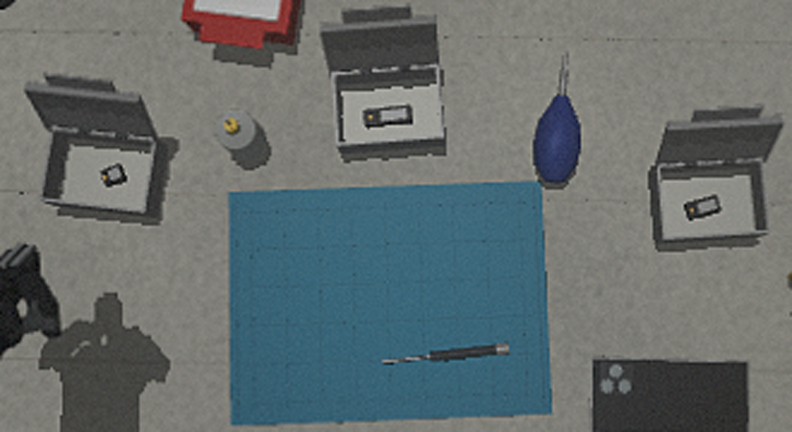

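All three lids stand open at stops. The speakers are at crop (388,117) in the middle case, (703,207) in the right and (113,175) in the left. I'll measure their lengths enlarged.

```bash
python3 - <<'E'
from h import *
im=cv2.imread("pics/t2.png"); m=imaging.camera_model("top")
a=[cv2.resize(im[y:y+60,x:x+65],None,fx=6,fy=6,interpolation=cv2.INTER_CUBIC) for x,y in ((140,150),(260,135),(395,165))]
cv2.imwrite("pics/c3.png",np.vstack([np.hstack(a[:2]),np.hstack([a[2],a[2]*0])]))
for n,(x,y,w,h) in dict(left=(166,183,22,18),mid=(274,158,34,18),right=(410,196,30,18)).items():
    g=cv2.cvtColor(im[y:y+h,x:x+w],cv2.COLOR_BGR2GRAY); t=cv2.threshold(g,0,255,cv2.THRESH_OTSU)[0]
    ys,xs=np.where(g<t); P=np.array([pix2w(m,(u+x,v+y),.012)[:2] for u,v in zip(xs,ys)])
    r=cv2.minAreaRect((P*1000).astype(np.float32)); print(n,np.round(r[0]),np.round(r[1],1),r[2],t)
E
```

```text
left [556. 274.] [19.3 22.5] 19.690933227539062 97.0
mid [618.  14.] [18.7 46.7] 7.436474800109863 107.0
right [ 535. -288.] [17.7 34.1] 14.898571014404297 99.0
```

View pics/c3.png

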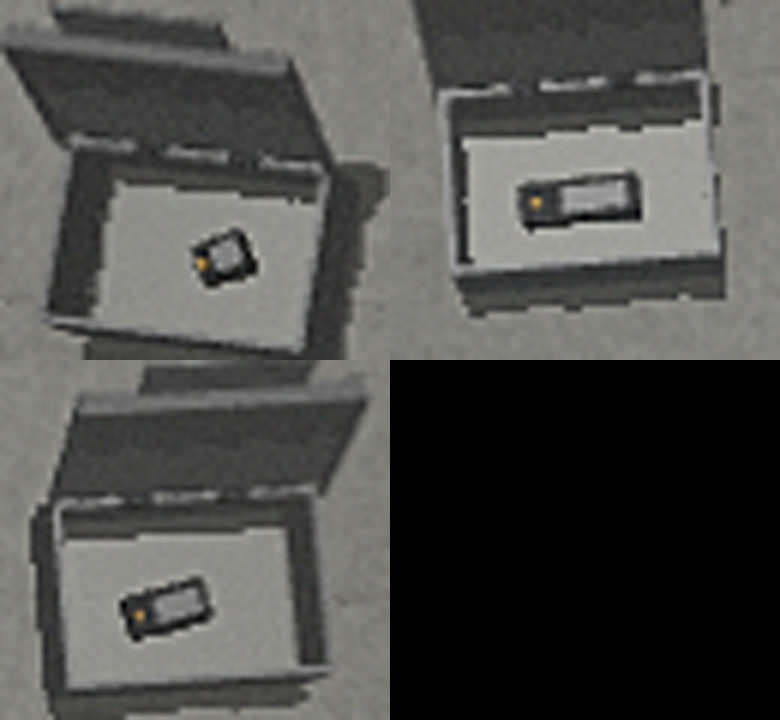

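The middle case holds the longest speaker: 46.7 mm, against 34 mm on the right and 22 mm on the left. So I shut left and right.

```bash
python3 -c "
from h import *
plan([([.50,.282,.185],(75,-5.8)),([.645,.268,.18],(89,-5.8)),([.643,.268,.10],(89,-5.8))])"
```

```text
7 rows; end [0.6429 0.268  0.1   ] [-1.7 89.  -7.4]
[[0.022,0.009,0.175,0,0.048,0.001,0],[-0.005,0.008,0.177,0,0.048,0.001,0],[0.142,0.002,0.464,0,0.026,0,0],[0.104,0.002,0.475,0,0.026,0,0],[0.064,0.002,0.481,0,0.026,0,0],[0.4,-0.001,-0.017,0,0,0,0],[0.4,-0.001,-0.017,0,0,0,0]]
```

>>> {"method": "carry_out", "body": {
  "steps": [
    [[0.02, 0, 0.175, 0, 0.048, 0, 0], [0, 0, 0.175, 0, 0.048, 0, 0], [0.14, 0, 0.46, 0, 0.026, 0, 0], [0.1, 0, 0.475, 0, 0.026, 0, 0], [0.06, 0, 0.48, 0, 0.026, 0, 0], [0, 0, 0, 0, 0, 0, 0]]
  ]
}}

```text
t: 15.28
tcp_pos: [0.6456, 0.2598, 0.1581]
tool_rot: [-127.0, 89.0, -132.9]
ft_force: [-0.1, 0.1, -0.4]
finger_gap: 0.0003
```

```bash
python3 -c "
from h import *
st()
plan([([.643,.268,.105],(89,-5.8))])"
```

```text
t 15.28 tcp [0.6456 0.2598 0.1581] x [-0.01 -0.01 -1.  ] y [ 0.1   0.99 -0.01] z [ 0.99 -0.1  -0.01] q [17. 39. 22. 74. -1. 23.] F [-0.1  0.1 -0.4] gap 0.0
1 rows; end [0.643 0.268 0.105] [ -4.4  89.  -10.3]
[[0.53,0.087,-0.029,0,-0.009,0.004,0]]
```

>>> {"method": "carry_out", "body": {
  "steps": [
    [[0.27, 0.05, 0, 0, 0, 0, 0], [0.27, 0.03, 0, 0, 0, 0, 0], [0, 0, -0.15, 0, 0, 0, 0], [0, 0, -0.1, 0, 0, 0, 0], [0, 0, -0.1, 0, 0, 0, 0], [0, 0, -0.1, 0, 0, 0, 0], [0, 0, -0.1, 0, 0, 0, 0], [0, 0, -0.1, 0, 0, 0, 0], [0, 0, -0.1, 0, 0, 0, 0], [-0.2, 0, 0, 0, 0, 0, 0]]
  ]
}}

```text
t: 16.52
tcp_pos: [0.5639, 0.2724, 0.1135]
tool_rot: [-128.9, 88.7, -134.8]
ft_force: [1.0, -0.1, 0.4]
finger_gap: -0.0001
```

```bash
python3 -c "
from h import *
st()
im=imaging.snapshot('scene'); crop(im,330,100,150,100,5,'pics/s9.png')"
```

```text
t 16.52 tcp [0.5639 0.2724 0.1135] x [-0.02 -0.02 -1.  ] y [ 0.1   0.99 -0.02] z [ 0.99 -0.1  -0.01] q [20. 32.  3. 62. -1. 26.] F [ 1.  -0.1  0.4] gap -0.0
```

View pics/s9.png

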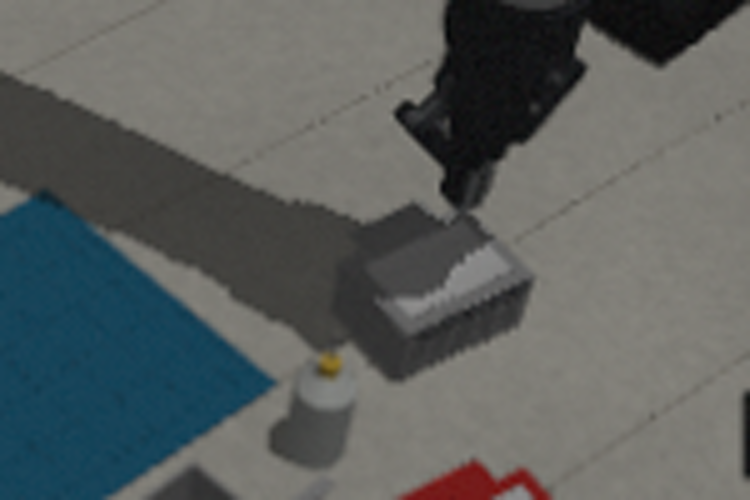

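```bash
python3 -c "
from h import *
plan([([.53,.19,.2],(89,-3)),([.52,-.2,.2],(89,3.8)),([.632,-.2845,.18],(89,3.8))])"
```

```text
14 rows; end [ 0.632  -0.2845  0.18  ] [-4.4 89.1 -0.6]
[[-0.27,-0.293,-0.094,-0.005,-0.003,0.002,0],[-0.273,-0.289,-0.097,-0.006,-0.003,0.001,0],[-0.274,-0.287,-0.099,-0.005,-0.002,0.002,0],[0,-0.487,0.013,-0.005,0,0,0],[0,-0.488,0.006,-0.005,0,0,0],[0,-0.488,-0.002,-0.005,0,0,0],[0,-0.488,-0.01,-0.005,0,0,0],[0,-0.487,-0.017,-0.004,0,0,0],[0,-0.487,-0.024,-0.005,0,0,0],[0,-0.487,-0.031,-0.004,0,0,0],[-0.001,-0.486,-0.037,-0.005,0,0,0],[0.073,-0.306,0.353,0,0,0,0],[0.073,-0.305,0.353,0,0,0,0],[0.073,-0.306,0.352,0,0,0,0]]
```

>>> {"method": "carry_out", "body": {
  "steps": [
    [[-0.35, -0.2, -0.1, -0.005, -0.003, 0, 0], [-0.35, -0.3, -0.1, -0.005, -0.003, 0, 0], [-0.25, -0.3, -0.1, -0.005, -0.002, 0, 0], [0, -0.49, 0, -0.005, 0, 0, 0], [0, -0.49, 0, -0.005, 0, 0, 0], [0, -0.49, 0, -0.005, 0, 0, 0], [0, -0.49, -0.01, -0.005, 0, 0, 0], [0, -0.49, -0.02, -0.005, 0, 0, 0], [0, -0.49, -0.02, -0.005, 0, 0, 0], [0, -0.49, -0.03, -0.005, 0, 0, 0], [0, -0.49, -0.03, -0.005, 0, 0, 0], [0, 0, 0, 0, 0, 0, 0]]
  ]
}}

```text
t: 18.08
tcp_pos: [0.5225, -0.2079, 0.2239]
tool_rot: [-33.3, 87.9, -28.8]
ft_force: [-0.5, 1.0, -0.3]
finger_gap: 0.0001
```

```bash
python3 -c "
from h import *
st()
plan([([.632,-.2845,.18],(89,3.8))])"
```

```text
t 18.07 tcp [ 0.5225 -0.2079  0.2239] x [ 0.03 -0.02 -1.  ] y [-0.08  1.   -0.02] z [1.   0.08 0.03] q [-28.  18.  -1.  68.  -0. -33.] F [-0.5  1.  -0.3] gap 0.0
3 rows; end [ 0.632  -0.2845  0.18  ] [-4.3 88.9 -0.6]
[[0.163,-0.28,0.339,0.001,0.001,0.002,0],[0.16,-0.279,0.341,0.001,0.002,0.002,0],[0.156,-0.279,0.342,0.002,0.001,0.002,0]]
```

>>> {"method": "carry_out", "body": {
  "steps": [
    [[0.1, -0.28, 0.34, 0, 0, 0.002, 0], [0.1, -0.28, 0.34, 0, 0, 0.002, 0], [0.1, -0.28, 0.34, 0, 0, 0.002, 0], [0, 0, 0, 0, 0, 0, 0]]
  ]
}}

```text
t: 18.58
tcp_pos: [0.6335, -0.2822, 0.1951]
tool_rot: [4.1, 88.3, 8.6]
ft_force: [-0.3, 0.5, 0.4]
finger_gap: 0.0
```

```bash
python3 -c "
from h import *
st()
plan([([.632,-.2845,.105],(89,3.8),2)])"
```

```text
t 18.57 tcp [ 0.6335 -0.2822  0.1951] x [ 0.03  0.   -1.  ] y [-0.08  1.    0.  ] z [1.   0.08 0.03] q [-30.  36.  22.  75.   1. -34.] F [-0.3  0.5  0.4] gap 0.0
2 rows; end [ 0.632  -0.2845  0.105 ] [-2.4 89.   1.4]
[[0.45,-0.012,-0.022,0.002,0.002,0,0],[0.451,-0.012,-0.018,0.002,0.002,-0.001,0]]
```

>>> {"method": "carry_out", "body": {
  "steps": [
    [[0.45, 0, 0, 0, 0, 0, 0], [0.45, 0, 0, 0, 0, 0, 0], [0, 0, -0.15, 0, 0, 0, 0], [0, 0, -0.1, 0, 0, 0, 0], [0, 0, -0.1, 0, 0, 0, 0], [0, 0, -0.1, 0, 0, 0, 0], [0, 0, -0.1, 0, 0, 0, 0], [0, 0, -0.1, 0, 0, 0, 0], [0, 0, -0.1, 0, 0, 0, 0], [-0.2, 0, 0, 0, 0, 0, 0], [-0.4, 0, -0.2, 0, 0, 0, 0]]
  ]
}}

```text
t: 19.95
tcp_pos: [0.533, -0.2808, 0.161]
tool_rot: [11.1, 88.3, 16.0]
ft_force: [0.7, 0.2, -0.2]
finger_gap: 0.0002
```

```bash
python3 -c "
from h import *
st()
im=imaging.snapshot('scene'); crop(im,150,130,300,170,2.6,'pics/s10.png')"
```

```text
t 19.95 tcp [ 0.533  -0.2808  0.161 ] x [ 0.03  0.01 -1.  ] y [-0.09  1.    0.01] z [1.   0.09 0.03] q [-34.  25.  -0.  63.   1. -39.] F [ 0.7  0.2 -0.2] gap 0.0
```

View pics/s10.png

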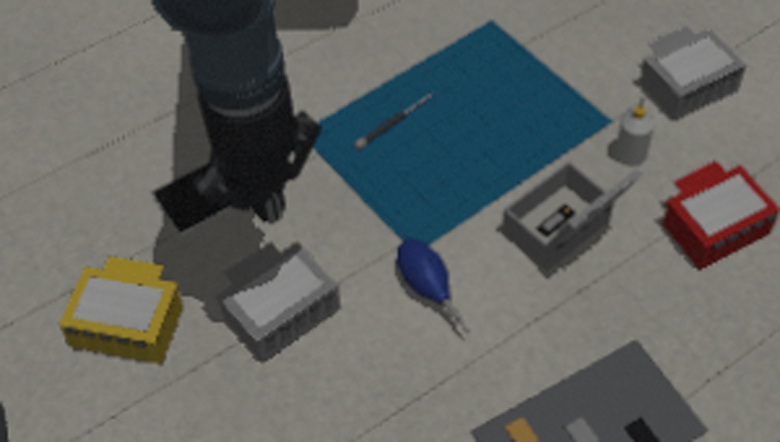

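Both wrong cases are shut and haven't visibly moved. Next I re-measure the middle case and approach its front wall.

```bash
python3 -c "
from h import *
m=imaging.camera_model('top')
P=[pix2w(m,[(u+.5)/6-.5+260,(v+.5)/6-.5+135],.044)[:2] for u,v in ((65,270),(328,255),(52,95),(314,78))]
print(np.round(P,4)); d=P[0]-P[1]; print('front mid',(P[0]+P[1])/2,'w',np.linalg.norm(d),'yaw',np.degrees(np.arctan2(-d[0],d[1])))
plan([([.53,-.10,.18],(89.5,45)),([.586,.0077,.15],(89.5,94.5))],grip=.25)"
```

```text
[[ 0.5844  0.0566]
 [ 0.5917 -0.0405]
 [ 0.6507  0.0637]
 [ 0.6589 -0.034 ]]
front mid [0.58807642 0.00801606] w 0.09734427795162179 yaw 4.288636317106288
11 rows; end [0.586  0.0077 0.15  ] [-8.4 89.4 86.1]
[[-0.024,0.365,0.026,-0.045,0.001,0.001,0.25],[-0.023,0.357,0.078,-0.045,0.002,0.001,0.25],[-0.022,0.343,0.127,-0.044,0.001,0.001,0.25],[-0.022,0.322,0.173,-0.045,0.002,0.001,0.25],[-0.022,0.295,0.216,-0.044,0.001,0.001,0.25],[0.052,0.061,0.192,-0.046,0,0,0.25],[0.052,0.033,0.199,-0.046,0,0,0.25],[0.052,0.003,0.202,-0.046,0,0.001,0.25],[0.052,-0.026,0.2,-0.046,0,0,0.25],[0.052,-0.054,0.195,-0.046,0,0.001,0.25],[0.051,-0.082,0.184,-0.045,0,0,0.25]]
```

>>> {"method": "carry_out", "body": {
  "steps": [
    [[-0.025, 0.365, 0.025, -0.045, 0, 0, 0.25], [-0.025, 0.355, 0.08, -0.045, 0.002, 0, 0.25], [-0.02, 0.345, 0.125, -0.045, 0, 0, 0.25], [-0.02, 0.32, 0.175, -0.045, 0.002, 0, 0.25], [-0.02, 0.295, 0.215, -0.045, 0, 0, 0.25], [0.05, 0.06, 0.19, -0.046, 0, 0, 0.25], [0.05, 0.035, 0.2, -0.046, 0, 0, 0.25], [0.05, 0, 0.2, -0.046, 0, 0, 0.25], [0.05, -0.025, 0.2, -0.046, 0, 0, 0.25], [0.05, -0.055, 0.195, -0.046, 0, 0, 0.25], [0.05, -0.08, 0.185, -0.045, 0, 0, 0.25], [0, 0, 0, 0, 0, 0, 0.25]]
  ]
}}

```text
t: 21.5
tcp_pos: [0.5814, 0.0131, 0.1513]
tool_rot: [-110.0, 88.2, -12.6]
ft_force: [0.0, -0.2, 0.5]
finger_gap: 0.0211
```

```bash
python3 -c "
from h import *
st()
plan([([.587,.0077,.08],(90,94.3),2)],grip=.25)"
```

```text
t 21.5 tcp [0.5814 0.0131 0.1513] x [ 0.03 -0.01 -1.  ] y [-0.99 -0.13 -0.03] z [-0.13  0.99 -0.01] q [  -5.   23.   -6.   60.   -0. -102.] F [ 0.  -0.2  0.5] gap 0.021
2 rows; end [0.587  0.0077 0.08  ] [-108.6   89.9  -14.4]
[[0.357,-0.014,-0.027,0.009,-0.002,0.005,0.25],[0.357,-0.02,-0.028,0.009,-0.001,0.004,0.25]]
```

>>> {"method": "carry_out", "body": {
  "steps": [
    [[0.35, -0.015, -0.025, 0.009, -0.002, 0.005, 0.25], [0.35, -0.02, -0.03, 0.009, 0, 0.005, 0.25], [0, 0, 0, 0, 0, 0, 0.25]]
  ]
}}

```text
t: 21.88
tcp_pos: [0.5875, 0.0055, 0.0816]
tool_rot: [-177.1, 89.7, -83.4]
ft_force: [-0.3, -0.5, -0.1]
finger_gap: 0.0214
```

```bash
python3 -c "
from h import *
st()
plan([([.587,.0077,.023],(90,94.3),3)],grip=.25)
im=imaging.snapshot('top'); crop(im,240,110,120,90,6,'pics/t3.png')
im=imaging.snapshot('scene'); crop(im,310,160,120,90,6,'pics/s11.png')"
```

```text
t 21.88 tcp [0.5875 0.0055 0.0816] x [ 0.   -0.01 -1.  ] y [-1.   -0.07 -0.  ] z [-0.07  1.   -0.01] q [ -5.  28.  -9.  53.  -0. -99.] F [-0.3 -0.5 -0.1] gap 0.021
3 rows; end [0.587  0.0077 0.023 ] [-173.3   89.9  -79.2]
[[0.195,0.001,0.009,0,0,0,0.25],[0.195,0.001,0.008,-0.002,-0.001,0,0.25],[0.196,0.001,0.008,0,0,0,0.25]]
```

View pics/s11.png

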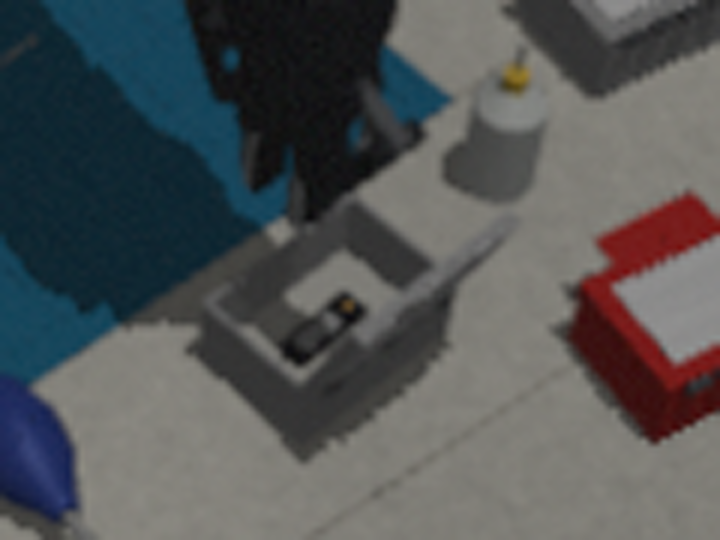

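View pics/t3.png

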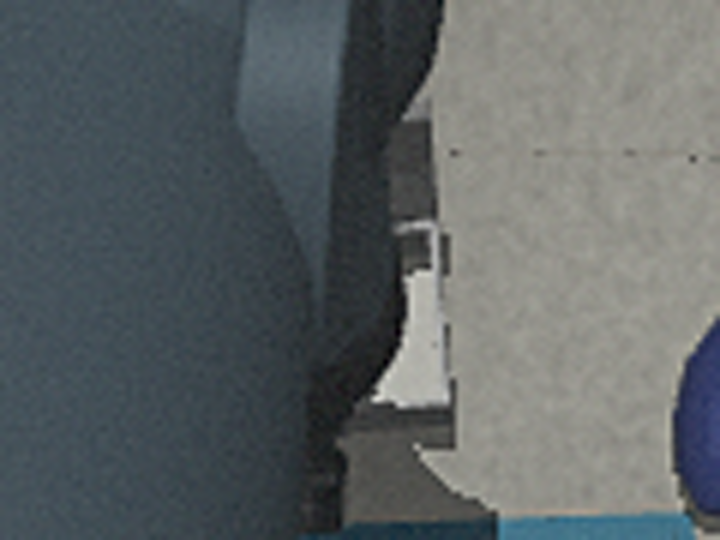

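>>> {"method": "carry_out", "body": {
  "steps": [
    [[0.2, 0, 0.01, 0, 0, 0, 0.25], [0.15, 0, 0.01, 0, 0, 0, 0.25], [0.1, 0, 0, 0, 0, 0, 0.25], [0.1, 0, 0, 0, 0, 0, 0.25], [0, 0, 0, 0, 0, 0, 0.25]]
  ]
}}

```text
t: 22.6
tcp_pos: [0.5942, 0.0063, 0.0343]
tool_rot: [-114.7, 88.9, -21.0]
ft_force: [-0.1, 0.5, 0.2]
finger_gap: 0.0213
```

```bash
python3 -c "
from h import *
st()
s=robot.sense();im=imaging.snapshot('wrist'); cv2.imwrite('pics/w1.png',im)"
```

```text
t 22.6 tcp [0.5942 0.0063 0.0343] x [ 0.02 -0.01 -1.  ] y [-1.   -0.07 -0.02] z [-0.06  1.   -0.01] q [ -5.  30. -12.  46.  -0. -99.] F [-0.1  0.5  0.2] gap 0.021
```

View pics/w1.png

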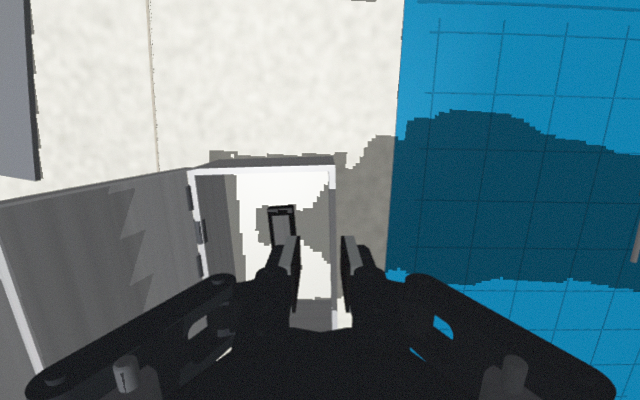

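>>> {"method": "carry_out", "body": {
  "steps": [
    [[0, 0.07, 0, 0, 0, 0.006, 0.25], [0.1, 0, 0, 0, 0, 0, 0.25], [0, 0, 0, 0, 0, 0, 0.2]]
  ]
}}

```text
t: 23.02
tcp_pos: [0.5879, 0.0057, 0.0249]
tool_rot: [170.7, 89.5, -95.5]
ft_force: [-0.5, 0.1, 0.0]
finger_gap: 0.0172
```

>>> {"method": "carry_out", "body": {
  "steps": [
    [[0, 0, 0, 0, 0, 0, 0], [0, 0, 0, 0, 0, 0, 0], [0, 0, 0, 0, 0, 0, 0], [0, 0, 0, 0, 0, 0, 0]]
  ]
}}

```text
t: 23.52
tcp_pos: [0.588, 0.006, 0.0252]
tool_rot: [173.2, 89.6, -93.1]
ft_force: [0.4, 0.3, 0.4]
finger_gap: 0.0016
```

```bash
python3 -c "
from h import *
st()
s=robot.sense();im=imaging.snapshot('wrist'); cv2.imwrite('pics/w2.png',im)"
```

```text
t 23.52 tcp [0.588  0.006  0.0252] x [-0.   -0.01 -1.  ] y [-1.   -0.07  0.  ] z [-0.07  1.   -0.01] q [ -5.  31. -13.  46.  -0. -99.] F [0.4 0.3 0.4] gap 0.002
```

View pics/w2.png

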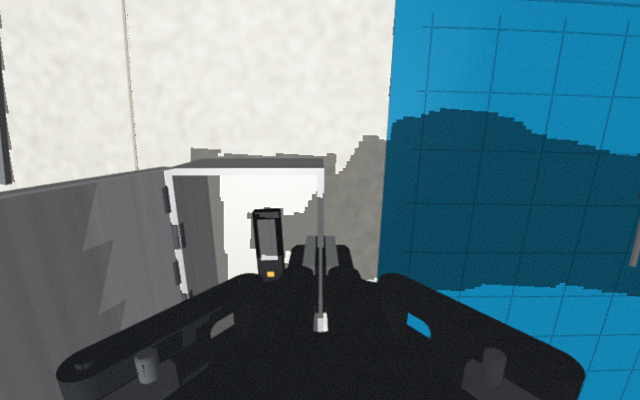

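>>> {"method": "carry_out", "body": {
  "steps": [
    [[0, 0.05, 0, 0, 0, 0, 0], [0, 0.08, 0, 0, 0, 0, 0], [0, 0.1, 0, 0, 0, 0, 0], [0, 0.1, 0, 0, 0, 0, 0]]
  ]
}}

```text
t: 24.08
tcp_pos: [0.5551, 0.0035, 0.0251]
tool_rot: [-164.4, 89.5, -70.6]
ft_force: [1.4, 0.4, -2.7]
finger_gap: 0.0015
```

```bash
python3 -c "
from h import *
st()
s=robot.sense();im=imaging.snapshot('scene'); crop(im,290,140,140,100,5,'pics/s12.png')"
```

```text
t 24.07 tcp [0.5551 0.0035 0.0251] x [ 0.   -0.01 -1.  ] y [-1.   -0.07 -0.  ] z [-0.07  1.   -0.01] q [  -6.   28.  -18.   44.   -0. -100.] F [ 1.4  0.4 -2.7] gap 0.002
```

View pics/s12.png

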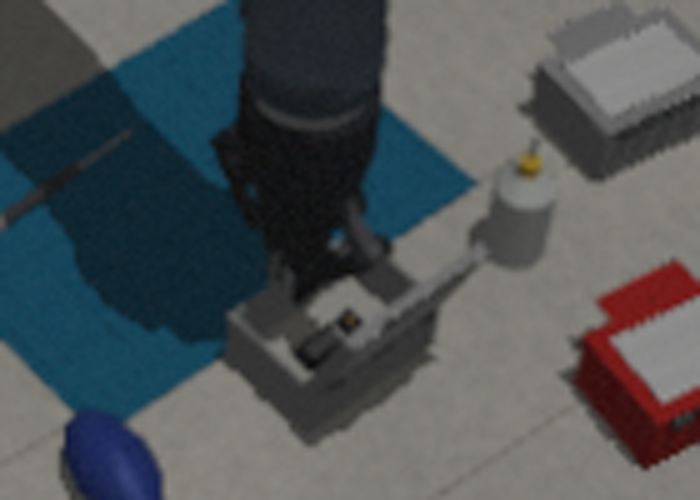

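>>> {"method": "carry_out", "body": {
  "steps": [
    [[0.005, 0.1, 0, 0, 0, 0, 0], [0.005, 0.1, 0, 0, 0, 0, 0], [0, 0.1, 0, 0, 0, 0, 0], [0, 0.1, 0, 0, 0, 0, 0], [0, 0, 0, 0, 0, 0, 0]]
  ]
}}

```text
t: 24.75
tcp_pos: [0.5112, 0.0005, 0.0251]
tool_rot: [-162.0, 89.5, -68.2]
ft_force: [-0.3, -0.4, 1.2]
finger_gap: 0.0013
```

```bash
python3 -c "
from h import *
st()"
```

```text
t 24.75 tcp [5.112e-01 5.000e-04 2.510e-02] x [ 0.   -0.01 -1.  ] y [-1.   -0.07 -0.  ] z [-0.07  1.   -0.01] q [  -7.   24.  -25.   41.   -0. -101.] F [-0.3 -0.4  1.2] gap 0.001
```

>>> {"method": "carry_out", "body": {
  "steps": [
    [[0, 0.1, 0.005, 0, 0, 0, 0], [0, 0.1, 0.005, 0, 0, 0, 0], [0, 0.1, 0.005, 0, 0, 0, 0], [0, 0.1, 0.005, 0, 0, 0, 0], [0, 0.1, 0, 0, 0, 0, 0], [0, 0.1, 0, 0, 0, 0, 0], [0, 0, 0, 0, 0, 0, 0]]
  ]
}}

```text
t: 25.62
tcp_pos: [0.4474, -0.0016, 0.0251]
tool_rot: [-157.1, 89.5, -63.4]
ft_force: [0.8, -0.2, 1.0]
finger_gap: 0.0017
```

```bash
python3 -c "
from h import *
st()"
```

```text
t 25.62 tcp [ 0.4474 -0.0016  0.0251] x [ 0.   -0.01 -1.  ] y [-1.   -0.06 -0.  ] z [-0.06  1.   -0.01] q [  -8.   18.  -35.   37.   -0. -102.] F [ 0.8 -0.2  1. ] gap 0.002
```

>>> {"method": "carry_out", "body": {
  "steps": [
    [[0, 0.08, 0, 0, 0, 0, 0], [0, 0, 0, 0, 0, 0, 0], [0, 0, 0, 0, 0, 0, 0.25], [0, 0, 0, 0, 0, 0, 0.25], [0, 0, 0, 0, 0, 0, 0.25], [-0.1, 0, 0, 0, 0, 0, 0.25], [-0.3, 0, 0, 0, 0, 0, 0.25], [-0.5, 0, 0, 0, 0, 0, 0.25], [-0.5, 0, 0, 0, 0, 0, 0.25]]
  ]
}}

```text
t: 26.75
tcp_pos: [0.4329, -0.0002, 0.1658]
tool_rot: [121.0, 89.3, -145.3]
ft_force: [0.8, -0.5, 0.1]
finger_gap: 0.0212
```

```bash
python3 -c "
from h import *
st()
s=robot.sense();im=imaging.snapshot('scene'); crop(im,200,120,250,150,3,'pics/s13.png')"
```

```text
t 26.75 tcp [ 4.329e-01 -2.000e-04  1.658e-01] x [-0.01 -0.01 -1.  ] y [-1.   -0.07  0.01] z [-0.07  1.   -0.01] q [  -8.    8.  -24.   59.   -0. -102.] F [ 0.8 -0.5  0.1] gap 0.021
```

View pics/s13.png

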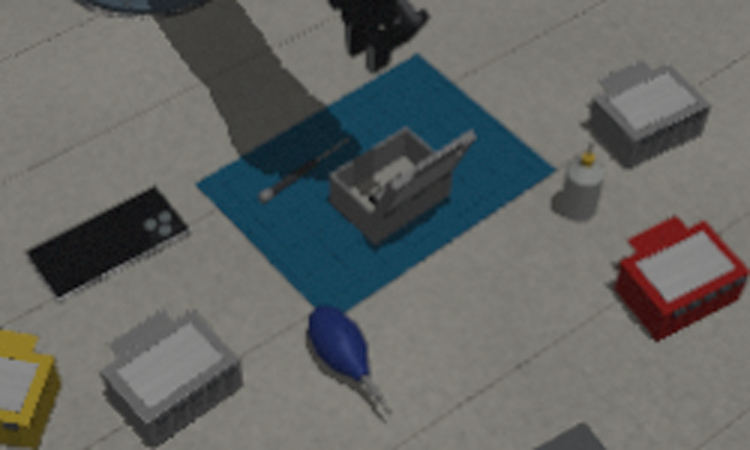

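Now I'll move the arm clear to the robot's left, for a full top view.

>>> {"method": "carry_out", "body": {
  "steps": [
    [[-0.4, 0, 0.3, 0, 0, 0, 0.25], [-0.3, 0, 0.45, 0, 0, 0, 0.25], [0, 0, 0.5, 0, 0, 0, 0.25], [0, 0, 0.5, 0, 0, 0, 0.25], [0, 0, 0.5, 0, 0, 0, 0.25], [0, 0, 0.5, 0, 0, 0, 0.25], [0, 0, 0, 0, 0, 0, 0.25]]
  ]
}}

```text
t: 27.68
tcp_pos: [0.4217, 0.283, 0.2495]
tool_rot: [-116.1, 89.2, -22.5]
ft_force: [-0.6, -0.2, 0.3]
finger_gap: 0.0213
```

```bash
python3 -c "
from h import *
st()
im=imaging.snapshot('top'); cv2.imwrite('pics/t4.png',im); crop(im,130,120,330,180,2.4,'pics/t4c.png')
crop(im,215,180,160,130,5,'pics/t4d.png')"
```

```text
t 27.68 tcp [0.4217 0.283  0.2495] x [ 0.01 -0.01 -1.  ] y [-1.   -0.06 -0.01] z [-0.06  1.   -0.01] q [ 27.  13.  -5.  72.  -1. -66.] F [-0.6 -0.2  0.3] gap 0.021
```

View pics/t4c.png

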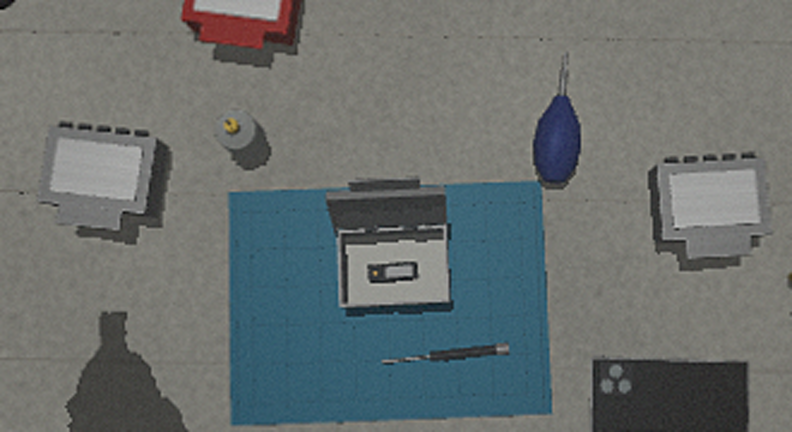

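View pics/t4d.png

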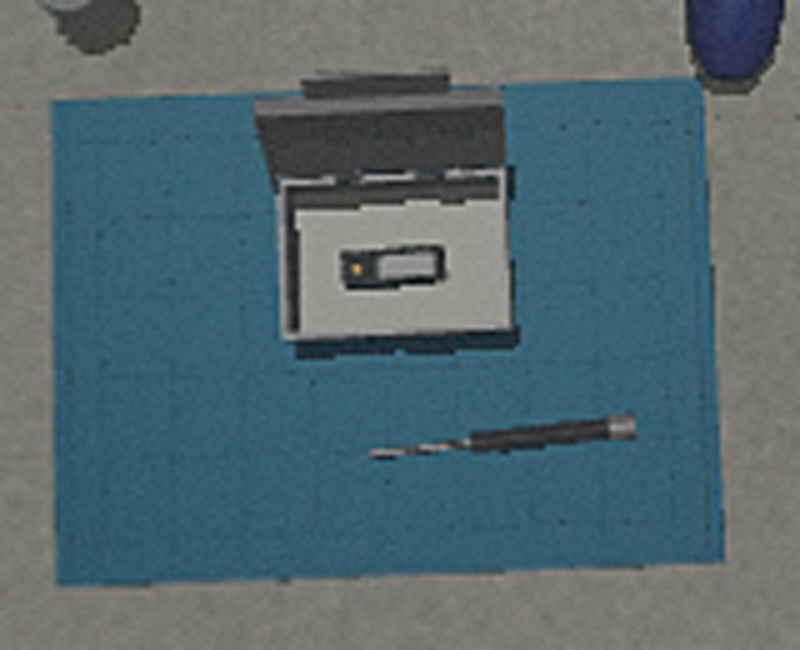

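```bash
python3 - <<'E'
from h import *
m=imaging.camera_model('top')
f=lambda u,v,z: pix2w(m,[(u+.5)/5-.5+215,(v+.5)/5-.5+180],z)[:2]
fl,fr=f(283,340,.044),f(516,328,.044); bl,br=f(280,180,.044),f(505,165,.044)
d=fl-fr; print("corners",fl,fr,bl,br,"yaw",np.degrees(np.arctan2(-d[0],d[1])),"centre",(fl+fr+bl+br)/4)
print("tab top",f(375,72,.128), "mat far edge at",f(300,91,.001),f(450,86,.001))
a=cv2.imread("pics/top0.png");b=cv2.imread("pics/t4.png")
for n,(x,y,w,h) in dict(left=(140,163,65,60),right=(395,175,65,60),bottle=(215,160,30,35),blower=(348,138,28,62),phone=(372,262,75,45),driver=(285,258,62,18)).items():
    ga,gb=[np.float32(cv2.cvtColor(i[y:y+h,x:x+w],cv2.COLOR_BGR2GRAY)) for i in (a,b)]
    print(n,cv2.phaseCorrelate(ga,gb), np.abs(ga-gb).mean().round(1))
E
```

```text
corners [0.43446512 0.04998799] [ 0.44133856 -0.0510812 ] [0.50424039 0.05350897] [ 0.51250655 -0.04499016] yaw 3.890538188822485 centre [0.47313766 0.0018564 ]
tab top [0.54001324 0.00684406] mat far edge at [0.54994787 0.0506609 ] [ 0.553436   -0.01835291]
left ((0.21423349590053675, -2.1001193632898776), 1.0424030030215228) 11.3
right ((0.01779999253221831, -0.20712065779765254), 1.015817309971209) 5.1
bottle ((-0.046467002507311506, -0.08869613325157388), 0.9664349066990393) 3.6
blower ((0.01290418665776194, 0.05976830294200752), 1.0041301230589548) 3.8
phone ((0.4128365703382002, 0.48158376739574393), 1.0402803569369845) 3.9
driver ((0.12528844574954334, -0.01151642786637197), 0.9477663901117113) 3.6
```

```bash
python3 -c "
from h import *
print(robot.finish_job()); st()"
```

```text
the job is handed in; nothing more can be done
None
the job is handed in; nothing more can be done
```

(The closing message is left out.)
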